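# Stack and tamp a column of beeswax sample discs

### The job

Swing the cover off the steel sleeve and drop every yellow wax disc flat into it so that they form one column. Then lay the square wooden tamper in the blue slanted rest, steel foot down against the stop, let go of it, and take it again at the new angle so that you can hold it upright: with it, press the column down until the sleeve's red pointer is at the bottom of its slot, hold a moment, then lay the tamper back in the rest, foot down, and swing the cover fully shut again. Leave the honey jar, the hive tool and the smoker alone.

Things in the scene. Friction and masses are not known exactly. Their poses are not given: they have to be found in the camera images.
- disc0: beeswax sample disc, ochre yellow, with a small honeycomb pattern on one face (either face may be up); 40 mm diameter, 18 mm thick, about 20 g. Origin at its centre (9 mm above what it lies on), z along its axis. Three to five of the five discs are present.
- disc1: beeswax sample disc, ochre yellow, with a small honeycomb pattern on one face (either face may be up); 40 mm diameter, 18 mm thick, about 20 g. Origin at its centre (9 mm above what it lies on), z along its axis. Three to five of the five discs are present.
- disc2: beeswax sample disc, ochre yellow, with a small honeycomb pattern on one face (either face may be up); 40 mm diameter, 18 mm thick, about 20 g. Origin at its centre (9 mm above what it lies on), z along its axis. Three to five of the five discs are present.
- disc3: beeswax sample disc, ochre yellow, with a small honeycomb pattern on one face (either face may be up); 40 mm diameter, 18 mm thick, about 20 g. Origin at its centre (9 mm above what it lies on), z along its axis. Three to five of the five discs are present.
- disc4: beeswax sample disc, ochre yellow, with a small honeycomb pattern on one face (either face may be up); 40 mm diameter, 18 mm thick, about 20 g. Origin at its centre (9 mm above what it lies on), z along its axis. Three to five of the five discs are present.
- sleeve: upright steel sleeve on a fixed grey base plate (100 mm to its +x, 40 mm to -x, 78 mm wide, 10 mm thick); origin on the sleeve's axis, at the underside, z up. Bore 42.6 mm, outside 50.6 mm; the top 5 mm flare to 47 mm bore, 55 mm outside. Rim 120 mm above the table; sprung floor inside 18 mm above the table when up. Each disc adds 18 mm to the column.
- cover (a joint): swing angle of the sleeve's flat round aluminium cover (54 mm across, 5 mm thick, underside 3 mm over the rim) on an arm 75 mm long, hinged on a 14 mm post on the sleeve's +x side: 0 closed over the mouth (end stop), 1.75 rad fully open, turning counterclockwise from above to open. Stays where it is left; about 2 N at the knob moves it.
- cover_knob (a point): the cover's upright black knob, 18 mm diameter, 28 mm tall, standing on the cover's centre; this point is at mid-height on its axis, 142 mm above the table
- cover_hinge (a point): the cover's vertical hinge axis on top of the post, 123 mm above the table
- sleeve_mouth (a point): centre of the sleeve's rim, on its axis, 120 mm above the table
- follower (a joint): how far the sprung floor inside the sleeve is pressed down: 0 up, 0.008 m fully down (end stop). About 2.4 N starts it and 8.8 N holds it fully down; it springs back when let go. A red pointer 5 mm thick on the sleeve's outside, halfway between its +x and +y, moves with it in a black slot. Pressed down means more than 6 mm.
- tamper: loose straight tamper, 200 mm long, 24 x 24 mm square section all along, about 130 g: beech with a red band at the handle end, the last 30 mm at the other end is the steel foot (centre of mass about 32 mm from mid-length towards the foot). Origin at mid-length on its axis; x points from the foot to the handle end.
- tamper_foot (a point): centre of the tamper's foot face
- tamper_top (a point): centre of the tamper's handle end face
- rest: blue slanted rest fixed on the table, base 140 x 90 mm; origin under it on the table, z up. An open trough at 45 degrees: upper end to the rest's own -x (roughly towards the robot), a stop across the lower end. 30 mm wide inside, 20 mm deep plus flared lips (33 mm from floor to lip edge, 54 mm over the lips), 100 mm long, so the tamper's upper 100 mm stand free of it.
- rest_foot (a point): where the centre of the tamper's foot face is when it lies home in the rest (53.5 mm to the rest's +x from its origin, 22.5 mm up)
- rest_top (a point): where the centre of the tamper's handle end face is when it lies home in the rest (88 mm to the rest's -x from its origin, 164 mm up)
- jar: bystander: honey jar, 64 mm diameter, 90 mm tall; origin under its centre
- hive_tool: bystander: flat red hive tool, about 230 mm long, 42 mm wide, 14 mm at its thickest, lying flat; origin under the middle
- smoker: bystander: steel bee smoker with bellows, 215 mm tall, about 100 x 160 mm in plan; origin under the can's centre
Things that resemble listed ones, but are neither listed nor needed, are in the scene too. Leave any pink look-alike of the disc3 alone.

How it is judged (in metres and radians):
On the way, in this order (a step that is already met when the one before it is completed fails the run):
1. every disc lies flat in the sleeve, in one column (horizontal distance between each of disc0, disc1, disc2, disc3, disc4 and sleeve below 0.004 m and z of each of disc0, disc1, disc2, disc3, disc4 in the frame of sleeve below 0.107 m and angle between the z axis of each of disc0, disc1, disc2, disc3, disc4 and the z axis of sleeve, either way round below 0.2 rad), for 0.2 s.
2. the tamper lies home in the slanted rest, foot against the stop, let go (distance between tamper_foot and rest_foot below 0.012 m and distance between tamper_top and rest_top below 0.016 m and linear speed of tamper below 0.02 m/s and contact force between the fingers and tamper below 0.1 N), for 0.3 s.
3. the tamper, upright in the sleeve, presses the column down until the pointer is at the bottom (value of joint follower above 0.006 m and angle between tamper's own x axis and vertical below 0.25 rad and horizontal distance between tamper_foot and sleeve below 0.015 m), for 0.2 s.
At the end, for the whole second after the job is handed in: Every disc present lies flat (0.15 rad) in the sleeve, within 4 mm of its axis, centre under 102 mm above the table; the tamper lies still and released in the rest, foot within 12 mm of rest_foot, handle end within 16 mm of rest_top; the cover is shut (below 0.1 rad) (all of step 2 and horizontal distance between each of disc0, disc1, disc2, disc3, disc4 and sleeve below 0.004 m and z of each of disc0, disc1, disc2, disc3, disc4 in the frame of sleeve below 0.102 m and angle between the z axis of each of disc0, disc1, disc2, disc3, disc4 and the z axis of sleeve, either way round below 0.15 rad and value of joint cover below 0.1 rad); the robot touches nothing.
It fails at once if the honey jar, hive tool or smoker is shoved more than 30 mm (distance of any of jar, hive_tool, smoker from where it was at the start of the episode above 0.03 m).
Of disc0, disc1, disc2, disc3, disc4 only 3 to 5 are there at a start; the rules pass over those that are not, and their reading is None.
At some moment in a run one of disc0, disc1, disc2, disc3, disc4 may be knocked a few centimetres aside while the robot is not near it.
Once in a run the grip may slacken for a moment while it holds something.
It also fails if it takes over 210 s, if anything falls off the work surface, if the arm or the gripper's body presses on something with over 40 N, if the wrist force passes 120 N, or if a joint passes its speed limit or range.

### The arm

A 6-joint arm with a two-finger parallel gripper is mounted at the origin on the work surface. World frame = base frame: x ahead of the robot, y to its left, z up, the work surface at z = 0. Lengths are in m, angles in degrees, forces in N, time in s.
With the tool pointing down it reaches from about 0.35 to 0.975 m from the base axis. Payload 7.1 kg.
Tool frame: the origin (TCP) lies at the very end of the fingers, on their centre line; the grasp point (between the pads) lies 19 mm behind it; z points along the fingers, y is the line along which they close (so a half turn about z gives the same grasp; the last joint's range is limited). The gripper opens to 88 mm and grips with 3 to 60 N. Pads are 20 mm wide; open, the fingers measure 115 mm over their backs; the gripper's body (75 mm by 178 mm) begins 61 mm behind the grasp point.
Start: joints at [-65.718, 24.242, 93.386, -0, 62.372, -1.089], TCP at [0.268, -0.565, 0.223] pointing down, gripper open.
Joint ranges: [-172.04, 172.04], [-51.8, 120.97], [4.93, 147.93], [-75.15, 255.16], [6.16, 154.13], [-145.62, 145.62]. Speed limits (degrees/s): [136.94, 136.94, 172.46, 180, 180, 180].

### API

Orientations are given as [roll, pitch, yaw] about the fixed x, y, z axes, in that order (R = Rz(yaw) Ry(pitch) Rx(roll)).
In Python, from rig import readout, cams, finish_job gives the robot as it stands.
- The arm moves only by the shell command python3 -m crank 'ROWS' [FORCE]. ROWS is JSON, a list of rows, each an object of numbers: "tx", "ty", "tz": the shift along the world's x, y, z in cm; "rx", "ry", "rz": the turn, a rotation vector about the world's x, y, z in rad; "grip": the finger opening in cm, from 0 to 8.78. A call has 1 to 12 rows; each row shifts and turns the commanded pose from where the row before left it; what a row does not reach is not made up. A row lasts 1/8 s, in which the tool goes at most 62.5 mm and 10.7 degrees, less where a joint would pass 70% of its speed; a pose out of reach is approached as far as the arm can. A call with a gripper value outside its range is refused whole. The fingers move at their own pace and stop on an object; FORCE is the grip in N (left out, the last holds). Time passes only in rows, so rows that do not move let the fingers close. It gives the time, the measured TCP pose, the force, the opening and the grip force at its end, in the units of the state.
- readout.observe(): the state, without advancing time (a new reading comes with each control period).
- cams.get_image(name): name is "scene" or "top" or "wrist"; returns the picture (384x512x3 uint8, red, green, blue); there is no depth.
- cams.camera_info(name): a dict with "K" (3x3 intrinsics, pixels), "dist" ([k1, k2, p1, p2, k3] as OpenCV has them; the pictures are not rectified), "R" (3x3) and "t" (3): a world point X has camera coordinates R X + t; the wrist camera has in their place "mount" (4x4, takes a point from camera to tool coordinates, whose origin is the TCP and whose axes are the flange's). Camera axes: x right, y down, z forward; pixel columns grow to the right and rows downward; lengths in m; the calibration is good to about 2 mm. A picture is of the moment at which its call begins: read the wrist's pose just before it. camera_info takes no time and is no camera call.
- finish_job(): hands the job in; it is judged then, once.
The state is a dict: "clock": time; "joint_positions": joint angles; "qd": joint speeds; "joint_efforts": joint torques, N m; "eef_pos": TCP position; "ee_rot": TCP orientation; "contact_force": force on the tool from outside, world axes, zero at the start; "ft_torque": the same for the moment, N m; "gripper_width": finger opening in m; "grasp_force": force on a finger pad.
Only numpy, scipy, OpenCV 4.12 (cv2) and the standard library are available. Lean on these libraries where they do the work, as an engineer would, in place of code of your own. Each camera call takes 0.05 s, during which the arm holds its last target. There are 200 camera calls.

## Working session

There is one attempt and no reset: what is moved stays moved. The work goes in short steps, Python scripts to look and compute and a shell command to move; the robot and the scene stay as the last step left them, time stands still between calls to the robot, and variables do not carry over. Pictures are saved under pics/ and viewed, at most 14 in all, crops included, and the job is handed in when it is done.

```bash
ls; mkdir -p pics; python3 - <<'E'
from rig import readout,cams
import cv2,numpy as np
print(readout.observe())
for n in ["scene","top","wrist"]:
    im=cams.get_image(n); cv2.imwrite(f"pics/{n}0.png",im[:,:,::-1]); np.save(f"pics/{n}0.npy",im)
    i=cams.camera_info(n); print(n,{k:np.round(v,4).tolist() for k,v in i.items()})
E
```

```text
pics
{'clock': 0.0, 'joint_positions': array([-6.57183572e+01,  2.42841530e+01,  9.34307059e+01,  7.98833679e-04,
        6.23704285e+01, -1.08945365e+00]), 'qd': array([-0.16924198, -0.05529889,  0.05047998, -0.03328094, -0.06109713,
       -0.06550219]), 'joint_efforts': array([-3.93560940e-04, -5.44624364e+01, -2.73662496e+01,  6.43780734e-02,
        2.27545534e-02, -1.24000489e-04]), 'eef_pos': array([ 0.26759606, -0.56421881,  0.2219097 ]), 'ee_rot': array([-1.79914741e+02, -2.32866122e-03,  2.53707237e+01]), 'contact_force': array([-0.81298565,  0.04155921, -0.35074872]), 'ft_torque': array([-0.0497192 ,  0.01206422,  0.05955711]), 'grasp_force': 0.0, 'gripper_width': 0.08809495913108571}
scene {'K': [[491.5084, 0.0, 260.7518], [0.0, 491.5084, 192.8237], [0.0, 0.0, 1.0]], 'dist': [-0.0386, 0.0, 0.0, 0.0, 0.0], 'R': [[0.2629, 0.9647, 0.0119], [0.8123, -0.2147, -0.5423], [-0.5206, 0.1522, -0.8401]], 't': [-0.2049, -0.3943, 1.6152]}
top {'K': [[466.2479, 0.0, 252.0908], [0.0, 466.2479, 191.5858], [0.0, 0.0, 1.0]], 'dist': [-0.1793, 0.0, 0.0, 0.0, 0.0], 'R': [[-0.0269, -0.9996, 0.0029], [-0.9952, 0.0265, -0.0941], [0.094, -0.0054, -0.9956]], 't': [0.0848, 0.5431, 1.3834]}
wrist {'K': [[337.927, 0.0, 256.7633], [0.0, 337.927, 194.7813], [0.0, 0.0, 1.0]], 'dist': [0.0274, 0.0, 0.0, 0.0, 0.0], 'mount': [[-0.0007, -0.9671, -0.2545, 0.0695], [1.0, -0.0006, -0.0005, 0.0004], [0.0003, -0.2545, 0.9671, -0.1627], [0.0, 0.0, 0.0, 1.0]]}
```

View pics/top0.png

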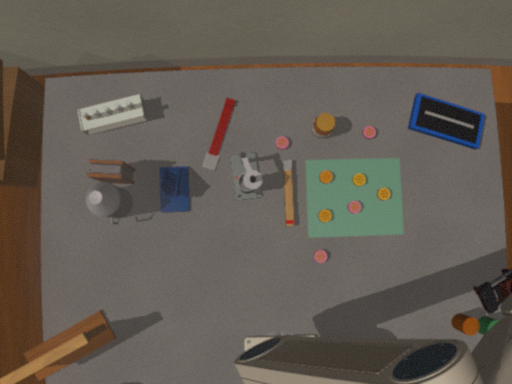

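View pics/scene0.png

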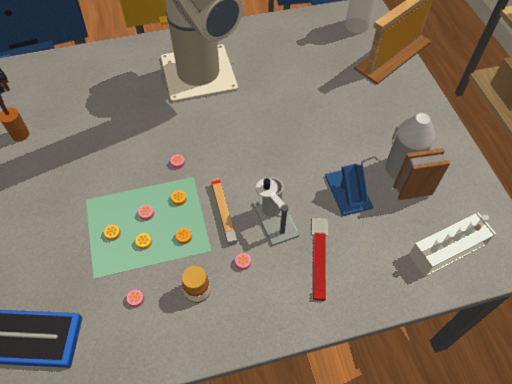

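Top view: yellow discs at about (326,177), (359,180), (384,194), (325,215). Lookalikes are the pink ones at (354,207), (282,143), (369,132), (321,256), the orange jar lid at (325,123) and a cup at (465,324). The tamper is at (289,195), the sleeve near (250,180), and the rest at (175,190). Next I'll make helpers, measure, and take a close crop.

```bash
cat > h.py <<'E'
import numpy as np,cv2
from rig import readout,cams
from scipy.spatial.transform import Rotation as Ro
def ext(n,st=None):
    i=cams.camera_info(n)
    if n!="wrist": return i,np.array(i["R"]),np.array(i["t"])
    st=st or readout.observe(); T=np.eye(4)
    T[:3,:3]=Ro.from_euler("xyz",st["ee_rot"],degrees=True).as_matrix(); T[:3,3]=st["eef_pos"]
    M=np.linalg.inv(T@np.array(i["mount"])); return i,M[:3,:3],M[:3,3]
def ray(n,uv,e=None):
    i,R,t=e or ext(n)
    p=cv2.undistortPoints(np.array(uv,float).reshape(-1,1,2),np.array(i["K"]),np.array(i["dist"]))[:,0]
    return -R.T@t, np.c_[p,np.ones(len(p))]@R
def plane(n,uv,z,e=None):
    c,d=ray(n,uv,e); return c+d*((z-c[2])/d[:,2])[:,None]
def proj(n,X,e=None):
    i,R,t=e or ext(n)
    return cv2.projectPoints(np.array(X,float).reshape(-1,1,3),cv2.Rodrigues(R)[0],t,np.array(i["K"]),np.array(i["dist"]))[0][:,0]
def tri(a,ua,b,ub):
    c1,d1=ray(a,ua);c2,d2=ray(b,ub);A=[];y=[]
    for c,d in((c1,d1[0]),(c2,d2[0])):
        d=d/np.linalg.norm(d);P=np.eye(3)-np.outer(d,d);A.append(P);y.append(P@c)
    return np.linalg.lstsq(np.vstack(A),np.hstack(y),rcond=None)[0]
def blobs(im,lo,hi,amin=20):
    m=cv2.inRange(cv2.cvtColor(im,cv2.COLOR_RGB2HSV),np.array(lo),np.array(hi))
    n,_,s,c=cv2.connectedComponentsWithStats(m)
    return [(c[k],s[k]) for k in range(1,n) if s[k,4]>=amin]
def snap(n,name):
    st=readout.observe(); im=cams.get_image(n); cv2.imwrite(f"pics/{name}.png",im[:,:,::-1]); np.save(f"pics/{name}.npy",im); return im,ext(n,st)
E
python3 - <<'E'
from h import *
np.set_printoptions(precision=4,suppress=True)
im=np.load("pics/top0.npy")
for lab,lo,hi in[("yel",(10,130,120),(28,255,255)),("pink",(165,60,120),(180,200,255))]:
  for c,s in blobs(im,lo,hi,12): print(lab,c,s,plane("top",c,.018)[0])
sc=np.load("pics/scene0.npy")
for c,s in blobs(sc,(10,130,120),(28,255,255),30): print("scene",c,s,plane("scene",c,.018)[0])
a=cv2.resize(im[125:235,150:400][:,:,::-1],None,fx=3.2,fy=3.2,interpolation=cv2.INTER_CUBIC)
b=cv2.resize(sc[140:260,200:400][:,:,::-1],None,fx=4,fy=4,interpolation=cv2.INTER_CUBIC)
cv2.imwrite("pics/c1.png",a[:,:800]);cv2.imwrite("pics/c2.png",b)
E
```

```text
yel [360.5135  64.2973] [353  63  19   3  37] [ 0.9457 -0.2876  0.018 ]
yel [260.6316  65.5526] [252  64  20   4  38] [0.9453 0.0325 0.018 ]
yel [302.0189  64.7925] [292  64  22   3  53] [ 0.9454 -0.0989  0.018 ]
yel [400.7442  64.4884] [390  64  22   2  43] [ 0.9458 -0.4214  0.018 ]
yel [451.7391  65.087 ] [447  64  12   3  23] [ 0.9469 -0.5987  0.018 ]
yel [201.8868  67.2453] [191  66  22   3  53] [0.9453 0.2184 0.018 ]
yel [499.6629  83.6927] [482  66  29  36 537] [ 0.8867 -0.7684  0.018 ]
yel [325.2669 121.7669] [316 113  19  18 266] [ 0.7579 -0.1632  0.018 ]
yel [288.2941 173.0588] [286 171   5   6  17] [ 0.5998 -0.0418  0.018 ]
yel [325.7538 176.5077] [320 171  13  12 130] [ 0.5863 -0.1566  0.018 ]
yel [358.8359 179.3281] [353 173  13  13 128] [ 0.5751 -0.2592  0.018 ]
yel [ 93.55 174.55] [ 89 174  11   2  20] [0.6123 0.5623 0.018 ]
yel [288.7931 200.3892] [285 178   9  42 203] [ 0.5161 -0.0405  0.018 ]
yel [383.4127 193.5476] [377 188  13  12 126] [ 0.5291 -0.3345  0.018 ]
yel [354.4286 206.9048] [351 204   8   6  21] [ 0.4906 -0.2413  0.018 ]
yel [324.8092 215.313 ] [319 209 
[... 1386 characters left out ...]
 37   8 102] [0.5478 0.5671 0.018 ]
scene [222.2565 206.5751] [212 183  21  48 386] [ 0.5323 -0.0398  0.018 ]
scene [178.3804 197.0307] [171 190  15  15 163] [ 0.4723 -0.1481  0.018 ]
scene [111.5233 232.057 ] [104 225  16  15 193] [ 0.5342 -0.335   0.018 ]
scene [183.2067 235.0168] [176 228  15  15 179] [ 0.5903 -0.1565  0.018 ]
scene [143.1487 240.6769] [136 233  16  16 195] [ 0.5802 -0.2589  0.018 ]
scene [194.9642 278.1093] [182 266  27  27 503] [ 0.7155 -0.1503  0.018 ]
scene [404.6792 332.3585] [400 326  10  15  53] [0.9751 0.2938 0.018 ]
scene [333.095  364.7275] [ 307  342   55   42 1600] [1.0003 0.1076 0.018 ]
scene [266.5111 370.7778] [264 365   6  16  45] [ 0.9738 -0.04    0.018 ]
```

View pics/c1.png

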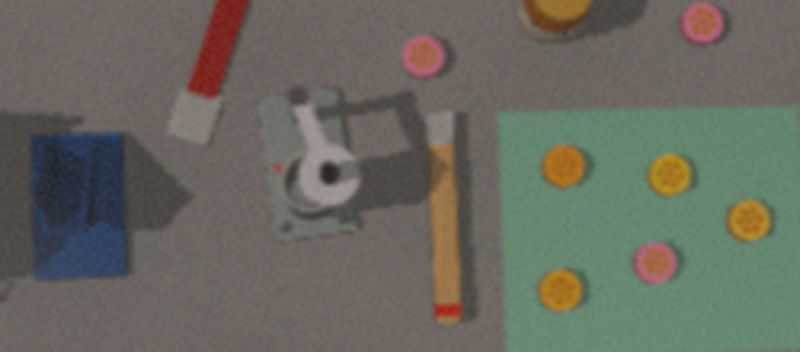

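View pics/c2.png

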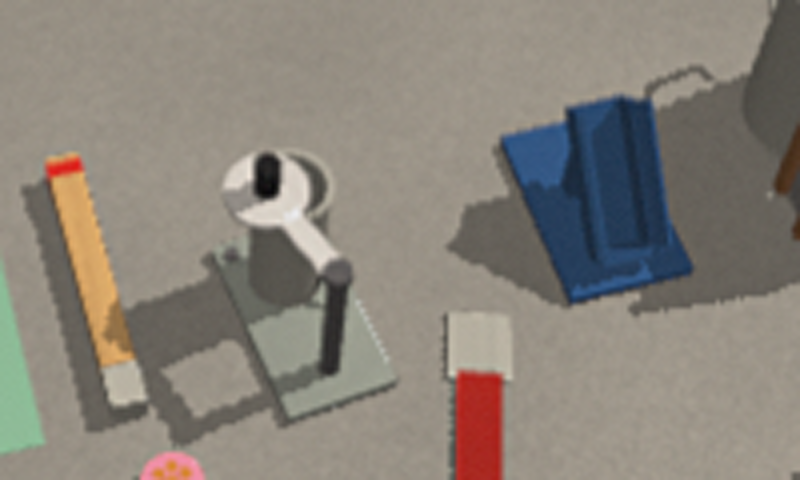

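Crop c1 confirms four honeycombed yellow discs and one pink lookalike on the mat (655,262). The cover is already partly open, with the knob at (329,172) and the hinge at (299,96). The pointer is at (278,168), which puts the sleeve's +x away from the robot. The rest's corners run from (32,135) to (127,274), with its upper end towards the robot.

```bash
python3 - <<'E'
from h import *
np.set_printoptions(precision=4,suppress=True)
T=lambda u:(np.array(u)/3.2+[150,125]); S=lambda u:(np.array(u)/4+[200,140])
k=tri("top",T((329,172)),"scene",S((267,161)));h=tri("top",T((299,96)),"scene",S((336,270)))
print("knob",k,"hinge",h,np.linalg.norm((k-h)[:2]))
pt=plane("top",[T(p) for p in((262,98),(340,88),(355,228),(280,238))],.010)
ps=plane("scene",[S(p) for p in((397,379),(286,424))],.010)
print("plate",pt,ps)
rt=plane("top",[T(p) for p in((32,136),(124,133),(127,274),(35,278))],.004);print("rest top",rt,rt.mean(0))
rs=plane("scene",[S(p) for p in((502,137),(693,270),(573,300))],.004);print("rest scene",rs)
print("tamper",plane("top",[T(p) for p in((441,114),(448,320))],.024),plane("scene",[S(p) for p in((62,158),(128,401))],.024))
print("smoker",plane("top",[(103,198)],.2))
E
```

```text
knob [0.5688 0.0693 0.1541] hinge [0.6401 0.0935 0.1292] 0.0752189509000416
plate [[0.6596 0.1295 0.01  ]
 [0.6674 0.0541 0.01  ]
 [0.5317 0.0436 0.01  ]
 [0.524  0.1153 0.01  ]] [[0.6627 0.1358 0.01  ]
 [0.6755 0.0568 0.01  ]]
rest top [[0.6299 0.354  0.004 ]
 [0.6302 0.264  0.004 ]
 [0.4937 0.263  0.004 ]
 [0.492  0.3521 0.004 ]] [0.5615 0.3083 0.004 ]
rest scene [[0.4941 0.2684 0.004 ]
 [0.632  0.358  0.004 ]
 [0.6331 0.2703 0.004 ]]
tamper [[ 0.6373 -0.0412  0.024 ]
 [ 0.4413 -0.0412  0.024 ]] [[ 0.4458 -0.039   0.024 ]
 [ 0.6404 -0.0386  0.024 ]]
smoker [[0.5221 0.4728 0.2   ]]
```

The measurements agree: hinge (0.640, 0.0935), sleeve about (0.566, 0.086) with yaw 5°, cover open about 0.24 rad, rest (0.562, 0.310). Moving to the knob first.

```bash
python3 -m crank '[{"tz":3,"rz":-0.1},{"tx":2.7,"ty":5.7,"rz":-0.1},{"tx":2.7,"ty":5.7,"rz":-0.1},{"tx":2.7,"ty":5.7,"rz":-0.1},{"tx":2.7,"ty":5.7,"rz":-0.043},{"tx":2.7,"ty":5.7},{"tx":2.7,"ty":5.7},{"tx":2.7,"ty":5.7},{"tx":2.7,"ty":5.7},{"tx":2.7,"ty":5.7},{"tx":2.7,"ty":5.7},{"tx":3,"ty":6}]' 10
```

```text
invalid input
```

```bash
python3 -m crank --help 2>&1 | head; python3 -m crank '[{"tz":3,"rz":-0.1}]'; python3 -m crank '[{"tx":2.5,"ty":5.2,"rz":-0.1,"grip":8}]' 10
```

```text
invalid input: not JSON, or not a numberinvalid input
invalid input
```

```bash
python3 -m crank '[{"tx":0,"ty":0,"tz":3,"rx":0,"ry":0,"rz":-0.1,"grip":8.5}]'; python3 -c "
from rig import readout;s=readout.observe();print(s['clock'],s['eef_pos'],s['ee_rot'])"
```

```text
clock: 0.28
eef_pos: [0.267, -0.563, 0.2502]
ee_rot: [-179.7, 0.0, 19.5]
contact_force: [-0.8, 0.0, 0.6]
gripper_width: 0.0851
grasp_force: 0.0
0.275 [ 0.26704144 -0.56300446  0.25024771] [-1.79661941e+02  2.87679179e-02  1.95163842e+01]
```

```bash
python3 -m crank '[{"tx":2.5,"ty":5.3,"tz":0,"rx":0,"ry":0,"rz":-0.1,"grip":5},{"tx":2.5,"ty":5.3,"tz":0,"rx":0,"ry":0,"rz":-0.1,"grip":5},{"tx":2.5,"ty":5.3,"tz":0,"rx":0,"ry":0,"rz":-0.1,"grip":5},{"tx":2.5,"ty":5.3,"tz":0,"rx":0,"ry":0,"rz":-0.04,"grip":5},{"tx":2.5,"ty":5.3,"tz":0,"rx":0,"ry":0,"rz":0,"grip":5},{"tx":2.5,"ty":5.3,"tz":0,"rx":0,"ry":0,"rz":0,"grip":5},{"tx":2.5,"ty":5.3,"tz":0,"rx":0,"ry":0,"rz":0,"grip":5},{"tx":2.5,"ty":5.3,"tz":0,"rx":0,"ry":0,"rz":0,"grip":5},{"tx":2.5,"ty":5.3,"tz":0,"rx":0,"ry":0,"rz":0,"grip":5},{"tx":2.5,"ty":5.3,"tz":0,"rx":0,"ry":0,"rz":0,"grip":5},{"tx":2.5,"ty":5.3,"tz":0,"rx":0,"ry":0,"rz":0,"grip":5},{"tx":2.5,"ty":4.5,"tz":0,"rx":0,"ry":0,"rz":0,"grip":5}]' 15
python3 -m crank '[{"tx":0,"ty":0,"tz":0,"rx":0,"ry":0,"rz":0,"grip":5}]'
python3 - <<'E'
from h import *
im,e=snap("wrist","w1"); print(proj("wrist",[[.569,.069,.156],[.64,.0935,.13],[.566,.085,.12]],e))
E
```

```text
clock: 1.78
eef_pos: [0.5682, 0.0654, 0.2526]
ee_rot: [180.0, 0.0, 0.2]
contact_force: [0.3, -0.3, -0.1]
gripper_width: 0.0497
grasp_force: 0.0
clock: 1.9
eef_pos: [0.5689, 0.0661, 0.2523]
ee_rot: [-180.0, -0.0, 0.4]
contact_force: [-0.2, -0.2, -0.9]
gripper_width: 0.0502
grasp_force: 0.0
[[252.93654033 196.34972572]
 [223.43092379 103.49369605]
 [235.58883099 189.09676781]]
```

View pics/w1.png

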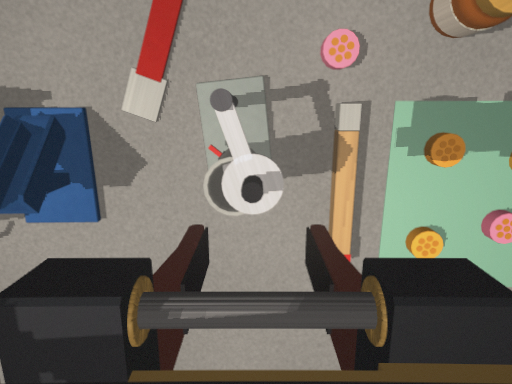

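Wrist view: knob at (252,188), hinge (222,100), sleeve rim near (230,187), all within about 3 mm of the predictions. Now I'll lower onto the knob and grip it.

```bash
python3 -m crank '[{"tx":0.3,"ty":0.3,"tz":-4,"rx":0,"ry":0,"rz":0,"grip":5},{"tx":0,"ty":0,"tz":-4,"rx":0,"ry":0,"rz":0,"grip":5},{"tx":0,"ty":0,"tz":-2.5,"rx":0,"ry":0,"rz":0,"grip":5},{"tx":0,"ty":0,"tz":-1.3,"rx":0,"ry":0,"rz":0,"grip":5},{"tx":0,"ty":0,"tz":0,"rx":0,"ry":0,"rz":0,"grip":1},{"tx":0,"ty":0,"tz":0,"rx":0,"ry":0,"rz":0,"grip":1},{"tx":0,"ty":0,"tz":0,"rx":0,"ry":0,"rz":0,"grip":1},{"tx":0,"ty":0,"tz":0,"rx":0,"ry":0,"rz":0,"grip":1},{"tx":0,"ty":0,"tz":0,"rx":0,"ry":0,"rz":0,"grip":1}]' 15
python3 -c "
import numpy as np
h=np.array([.642,.094]);a=np.radians(np.linspace(18.75,106.5,13));p=h+.075*np.c_[-np.cos(a),-np.sin(a)];print(np.round(np.diff(p,axis=0)*100,2))"
```

```text
clock: 3.08
eef_pos: [0.5719, 0.0667, 0.1357]
ee_rot: [-180.0, -0.2, 0.2]
contact_force: [2.0, 1.7, 5.4]
gripper_width: 0.0176
grasp_force: 15.0
[[ 0.36 -0.88]
 [ 0.47 -0.83]
 [ 0.58 -0.76]
 [ 0.67 -0.68]
 [ 0.75 -0.59]
 [ 0.82 -0.49]
 [ 0.88 -0.38]
 [ 0.92 -0.27]
 [ 0.94 -0.15]
 [ 0.96 -0.03]
 [ 0.95  0.09]
 [ 0.93  0.21]]
```

```bash
python3 -m crank '[{"tx":0.36,"ty":-0.88,"tz":0,"rx":0,"ry":0,"rz":0,"grip":1},{"tx":0.47,"ty":-0.83,"tz":0,"rx":0,"ry":0,"rz":0,"grip":1},{"tx":0.58,"ty":-0.76,"tz":0,"rx":0,"ry":0,"rz":0,"grip":1},{"tx":0.67,"ty":-0.68,"tz":0,"rx":0,"ry":0,"rz":0,"grip":1},{"tx":0.75,"ty":-0.59,"tz":0,"rx":0,"ry":0,"rz":0,"grip":1},{"tx":0.82,"ty":-0.49,"tz":0,"rx":0,"ry":0,"rz":0,"grip":1},{"tx":0.88,"ty":-0.38,"tz":0,"rx":0,"ry":0,"rz":0,"grip":1},{"tx":0.92,"ty":-0.27,"tz":0,"rx":0,"ry":0,"rz":0,"grip":1},{"tx":0.94,"ty":-0.15,"tz":0,"rx":0,"ry":0,"rz":0,"grip":1},{"tx":0.96,"ty":-0.03,"tz":0,"rx":0,"ry":0,"rz":0,"grip":1},{"tx":0.95,"ty":0.09,"tz":0,"rx":0,"ry":0,"rz":0,"grip":1},{"tx":0.93,"ty":0.21,"tz":0,"rx":0,"ry":0,"rz":0,"grip":1}]'
python3 -m crank '[{"tx":0,"ty":0,"tz":0,"rx":0,"ry":0,"rz":0,"grip":1},{"tx":0,"ty":0,"tz":0,"rx":0,"ry":0,"rz":0,"grip":5},{"tx":0,"ty":0,"tz":0,"rx":0,"ry":0,"rz":0,"grip":5},{"tx":0,"ty":0,"tz":4,"rx":0,"ry":0,"rz":0,"grip":5},{"tx":0,"ty":0,"tz":6,"rx":0,"ry":0,"rz":0,"grip":5},{"tx":-5,"ty":1.5,"tz":2,"rx":0,"ry":0,"rz":0,"grip":8.5},{"tx":-5,"ty":1.5,"tz":0,"rx":0,"ry":0,"rz":0,"grip":8.5},{"tx":-5,"ty":1.5,"tz":0,"rx":0,"ry":0,"rz":0,"grip":8.5},{"tx":0,"ty":1.5,"tz":0,"rx":0,"ry":0,"rz":0,"grip":8.5},{"tx":0,"ty":0,"tz":0,"rx":0,"ry":0,"rz":0,"grip":8.5},{"tx":0,"ty":0,"tz":0,"rx":0,"ry":0,"rz":0,"grip":8.5}]'
python3 - <<'E'
from h import *
im,e=snap("wrist","w2"); print(proj("wrist",[[.566,.085,.12]],e)); print(readout.observe()['eef_pos'])
E
```

```text
clock: 4.58
eef_pos: [0.654, 0.0238, 0.1343]
ee_rot: [-179.6, 1.2, 0.2]
contact_force: [-27.2, 17.4, 18.6]
gripper_width: 0.0169
grasp_force: 16.8
clock: 5.95
eef_pos: [0.5145, 0.0784, 0.2547]
ee_rot: [180.0, -0.0, 0.2]
contact_force: [0.3, -0.3, -0.5]
gripper_width: 0.0852
grasp_force: 0.0
[[249.04751587 127.56371937]]
[0.51433761 0.07828211 0.25457289]
```

View pics/w2.png

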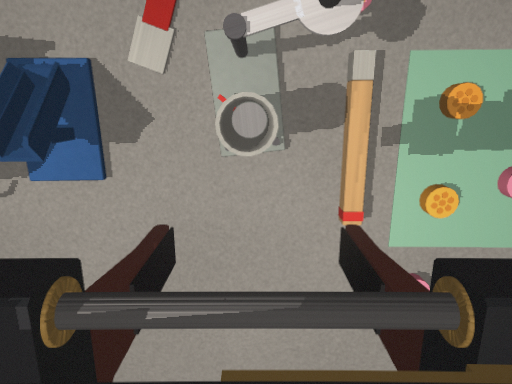

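The cover is fully open. The sleeve rim is at (246,124), about 3 mm from the prediction. I'll fit the rim circle and locate the discs from the top view again.

```bash
cat >> h.py <<'E'
def rim(im,e,guess=(.568,.086,.12)):
    g=proj("wrist",guess,e)[0]; x0,y0=(g-50).astype(int)
    c=cv2.cvtColor(im,cv2.COLOR_RGB2HSV)[max(y0,0):y0+100,x0:x0+100]
    m=((c[...,1]<45)&(c[...,2]>140)).astype(np.uint8)
    n,l,s,_=cv2.connectedComponentsWithStats(m); k=1+np.argmax(s[1:,4])
    ct=max(cv2.findContours((l==k).astype(np.uint8),cv2.RETR_EXTERNAL,cv2.CHAIN_APPROX_NONE)[0],key=len)
    p=ct[:,0]+[x0,max(y0,0)]; P=plane("wrist",p,.12,e)[:,:2]
    A=np.c_[2*P,np.ones(len(P))]; q=np.linalg.lstsq(A,(P**2).sum(1),rcond=None)[0]
    return q[:2],np.sqrt(q[2]+q[:2]@q[:2]),s[k],l==k
def discs(n,im,e=None,z=.018,amin=60):
    return [(c,s[4],plane(n,c,z,e)[0]) for c,s in blobs(im,(10,130,90),(28,255,255),amin) if .8<s[2]/s[3]<1.25]
E
python3 - <<'E'
from h import *
np.set_printoptions(precision=4,suppress=True)
im=np.load("pics/w2.npy"); e=ext("wrist"); r=rim(im,e); print(r[:3])
for c in discs("wrist",im,e,amin=200): print(c)
t,_=snap("top","t2")
for c in discs("top",t): print(c)
E
```

```text
(array([0.5641, 0.0919]), np.float64(0.04506368234601329), array([   0,    0,  100,  100, 6008], dtype=int32))
(array([462.9956,  99.7767]), np.int32(1124), array([ 0.5898, -0.1537,  0.018 ]))
(array([438.8878, 200.7128]), np.int32(989), array([ 0.4718, -0.1437,  0.018 ]))
(array([324.2275, 123.2036]), np.int32(334), array([ 0.7534, -0.1597,  0.018 ]))
(array([325.6935, 176.3306]), np.int32(124), array([ 0.5868, -0.1564,  0.018 ]))
(array([358.5854, 179.2927]), np.int32(123), array([ 0.5752, -0.2584,  0.018 ]))
(array([383.4628, 193.5372]), np.int32(121), array([ 0.5291, -0.3347,  0.018 ]))
(array([324.7462, 215.3077]), np.int32(130), array([ 0.4676, -0.1486,  0.018 ]))
(array([470.2358, 325.8049]), np.int32(246), array([ 0.1031, -0.6053,  0.018 ]))
```

```bash
python3 - <<'E'
from h import *
im=np.load("pics/w2.npy"); e=ext("wrist")
g=cv2.cvtColor(im,cv2.COLOR_RGB2GRAY)[70:180,190:310]
G=cv2.resize(g,None,fx=4,fy=4,interpolation=cv2.INTER_CUBIC)
for a,b in((85,105),(108,140)):
    c=cv2.HoughCircles(G,cv2.HOUGH_GRADIENT_ALT,1,40,param1=150,param2=.5,minRadius=a,maxRadius=b)
    if c is None: print(None);continue
    for x in c[0][:3]:
        u=x[:2]/4+[190,70]; print(u,x[2]/4,plane("wrist",u,.12,e))
E
```

```text
[246.   120.75] 24.41085 [[0.57125308 0.08740626 0.12      ]]
[247.   124.25] 31.797686 [[0.56831583 0.08656589 0.12      ]]
[247.   124.25] 27.584747 [[0.56831583 0.08656589 0.12      ]]
```

Sleeve axis in the wrist frame is (0.5683, 0.0866). Next I'll hover so that disc A shows at the same spot in the wrist image.

```bash
python3 -m crank '[{"tx":0.5,"ty":-5.8,"tz":0,"rx":0,"ry":0,"rz":0,"grip":6},{"tx":0.5,"ty":-5.8,"tz":0,"rx":0,"ry":0,"rz":0,"grip":6},{"tx":0.5,"ty":-5.8,"tz":0,"rx":0,"ry":0,"rz":0,"grip":6},{"tx":0.5,"ty":-5.8,"tz":0,"rx":0,"ry":0,"rz":0,"grip":6},{"tx":0,"ty":0,"tz":0,"rx":0,"ry":0,"rz":0,"grip":6},{"tx":0,"ty":0,"tz":0,"rx":0,"ry":0,"rz":0,"grip":6}]' 
cat > look.py <<'E'
from h import *
import sys
np.set_printoptions(precision=4,suppress=True)
im,e=snap("wrist",sys.argv[1]); s=readout.observe()["eef_pos"]; print(s)
for c in discs("wrist",im,e,amin=300): print(c, "delta cm",np.round((c[2]-s)[:2]*100,2))
E
python3 look.py w3
```

```text
clock: 6.8
eef_pos: [0.533, -0.1534, 0.2542]
ee_rot: [-180.0, 0.1, 0.1]
contact_force: [-0.1, 0.8, -0.4]
gripper_width: 0.06
grasp_force: 0.0
[ 0.533  -0.1527  0.2543]
(array([258.5471, 116.9422]), np.int32(934), array([ 0.5899, -0.1554,  0.018 ])) delta cm [ 5.69 -0.27]
(array([346.6387, 126.7154]), np.int32(991), array([ 0.5788, -0.2572,  0.018 ])) delta cm [  4.58 -10.45]
(array([406.8036, 165.666 ]), np.int32(1003), array([ 0.5333, -0.3314,  0.018 ])) delta cm [  0.03 -17.87]
(array([251.9455, 214.4857]), np.int32(807), array([ 0.4721, -0.1474,  0.018 ])) delta cm [-6.09  0.52]
```

```bash
python3 -m crank '[{"tx":3,"ty":-0.2,"tz":-5,"rx":0,"ry":0,"rz":0,"grip":6},{"tx":2.7,"ty":-0.05,"tz":-5,"rx":0,"ry":0,"rz":0,"grip":6},{"tx":0,"ty":0,"tz":-6,"rx":0,"ry":0,"rz":0,"grip":6},{"tx":0,"ty":0,"tz":-4,"rx":0,"ry":0,"rz":0,"grip":6},{"tx":0,"ty":0,"tz":-3,"rx":0,"ry":0,"rz":0,"grip":6},{"tx":0,"ty":0,"tz":-1.4,"rx":0,"ry":0,"rz":0,"grip":6},{"tx":0,"ty":0,"tz":0,"rx":0,"ry":0,"rz":0,"grip":3},{"tx":0,"ty":0,"tz":0,"rx":0,"ry":0,"rz":0,"grip":3},{"tx":0,"ty":0,"tz":0,"rx":0,"ry":0,"rz":0,"grip":3},{"tx":0,"ty":0,"tz":0,"rx":0,"ry":0,"rz":0,"grip":3}]' 20
python3 -m crank '[{"tx":0,"ty":0,"tz":5,"rx":0,"ry":0,"rz":0,"grip":3},{"tx":0,"ty":0,"tz":5,"rx":0,"ry":0,"rz":0,"grip":3},{"tx":0,"ty":0,"tz":5,"rx":0,"ry":0,"rz":0,"grip":3},{"tx":-0.5,"ty":6,"tz":0,"rx":0,"ry":0,"rz":0,"grip":3},{"tx":-0.5,"ty":6,"tz":0,"rx":0,"ry":0,"rz":0,"grip":3},{"tx":-0.5,"ty":6,"tz":0,"rx":0,"ry":0,"rz":0,"grip":3},{"tx":-0.5,"ty":6,"tz":0,"rx":0,"ry":0,"rz":0,"grip":3},{"tx":0,"ty":0,"tz":0,"rx":0,"ry":0,"rz":0,"grip":3}]'
python3 -c "
from h import *
snap('wrist','w4');snap('scene','s4')
s=np.load('pics/s4.npy')[120:240,180:340];cv2.imwrite('pics/s4c.png',cv2.resize(s[:,:,::-1],None,fx=4,fy=4))"
```

```text
clock: 8.1
eef_pos: [0.5912, -0.156, 0.0121]
ee_rot: [180.0, -0.1, 0.1]
contact_force: [0.3, 1.4, 7.2]
gripper_width: 0.0387
grasp_force: 20.0
clock: 9.1
eef_pos: [0.5696, 0.0876, 0.1611]
ee_rot: [-180.0, -0.0, 0.4]
contact_force: [-0.1, -0.7, -0.8]
gripper_width: 0.039
grasp_force: 20.0
```

View pics/w4.png

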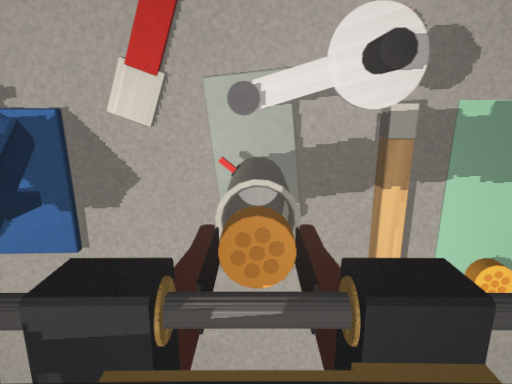

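Disc A is held level with its face centre near (257,248), and the sleeve rim is behind it at (255,220). I'll compute the disc's offset from the TCP.

```bash
cat > held.py <<'E'
from h import *
import sys
np.set_printoptions(precision=4,suppress=True)
im,e=snap("wrist",sys.argv[1]); s=readout.observe(); p=s["eef_pos"]; zt=p[2]+float(sys.argv[2])
m=cv2.inRange(cv2.cvtColor(im,cv2.COLOR_RGB2HSV),np.array((8,120,60)),np.array((28,255,255)))[:300,190:330]
n,l,st,_=cv2.connectedComponentsWithStats(m);k=1+np.argmax(st[1:,4])
ct=max(cv2.findContours((l==k).astype(np.uint8),cv2.RETR_EXTERNAL,cv2.CHAIN_APPROX_NONE)[0],key=len)[:,0]+[190,0]
P=plane("wrist",ct,zt,e)[:,:2]
near=P[P[:,0]<np.median(P[:,0])]   # near half of the outline is the top face's edge
lo=P[:,0].min()+.02
print("tcp",p,s["gripper_width"],"disc centre x by near edge",lo,"y mid",(P[:,1].min()+P[:,1].max())/2,"far edge x",P[:,0].max(),"ywidth",np.ptp(P[:,1]))
E
python3 held.py w4b 0.0065
```

```text
tcp [0.5701 0.0836 0.1608] 0.03920350985388203 disc centre x by near edge 0.5688777505672195 y mid 0.08415301628397193 far edge x 0.5928844637818882 ywidth 0.03916300972821496
```

```bash
python3 -m crank '[{"tx":0,"ty":0.25,"tz":0,"rx":0,"ry":0,"rz":0,"grip":3},{"tx":0,"ty":0,"tz":-1.5,"rx":0,"ry":0,"rz":0,"grip":3},{"tx":0,"ty":0,"tz":-0.8,"rx":0,"ry":0,"rz":0,"grip":3},{"tx":0,"ty":0,"tz":-0.8,"rx":0,"ry":0,"rz":0,"grip":3},{"tx":0,"ty":0,"tz":-0.7,"rx":0,"ry":0,"rz":0,"grip":3},{"tx":0,"ty":0,"tz":0,"rx":0,"ry":0,"rz":0,"grip":3},{"tx":0,"ty":0,"tz":0,"rx":0,"ry":0,"rz":0,"grip":3}]'; python3 -c "
from rig import readout;s=readout.observe();print(s['eef_pos'],s['contact_force'],s['ft_torque'])"
```

```text
clock: 10.12
eef_pos: [0.5703, 0.0868, 0.1228]
ee_rot: [-180.0, -0.0, 0.2]
contact_force: [-0.1, 0.6, 0.4]
gripper_width: 0.0392
grasp_force: 20.0
[0.57029575 0.08677914 0.12282243] [-0.07818399  0.58372295  0.4120259 ] [ 0.06348231 -0.00061951  0.03113105]
```

No contact force, so it went in cleanly. Releasing, lifting and looking.

```bash
python3 -m crank '[{"tx":0,"ty":0,"tz":0,"rx":0,"ry":0,"rz":0,"grip":6},{"tx":0,"ty":0,"tz":0,"rx":0,"ry":0,"rz":0,"grip":6},{"tx":0,"ty":0,"tz":0,"rx":0,"ry":0,"rz":0,"grip":6},{"tx":0,"ty":0,"tz":4,"rx":0,"ry":0,"rz":0,"grip":6},{"tx":0,"ty":0,"tz":5,"rx":0,"ry":0,"rz":0,"grip":6},{"tx":-3,"ty":0,"tz":4.2,"rx":0,"ry":0,"rz":0,"grip":6},{"tx":-2.5,"ty":0,"tz":0,"rx":0,"ry":0,"rz":0,"grip":6},{"tx":0,"ty":0,"tz":0,"rx":0,"ry":0,"rz":0,"grip":6}]'; python3 -c "
from h import *
im,e=snap('wrist','w5');print(proj('wrist',[[.5683,.0866,.12],[.5683,.0866,.036]],e))
for c,s in blobs(im,(8,120,50),(28,255,255),100): print(c,s)
cv2.imwrite('pics/w5c.png',cv2.resize(im[70:190,180:320][:,:,::-1],None,fx=4,fy=4))"
```

```text
clock: 11.12
eef_pos: [0.5141, 0.0867, 0.2553]
ee_rot: [-180.0, -0.0, 0.2]
contact_force: [-0.3, 0.2, -1.2]
gripper_width: 0.0598
grasp_force: 0.0
[[256.89688924 124.22617061]
 [256.90239546 120.23454672]]
[364.3948404  144.21556624] [ 346   80   34  131 2287]
[256.98349515 119.20873786] [ 239  101   36   37 1030]
[445.61469712 199.94141013] [ 426  184   40   33 1007]
[113.77459408 311.52626552] [ 102  276   31   71 1047]
[399.77403846 311.38846154] [ 382  276   30   71 1040]
[359.80775126 374.44514999] [ 155  363  357   21 4567]
```

View pics/w5c.png

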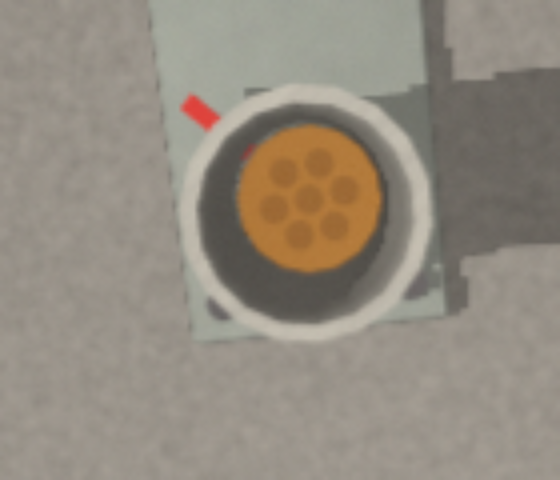

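Disc A lies flat at the bottom. Next is disc B at (0.472, -0.148).

```bash
python3 -m crank '[{"tx":-2.4,"ty":-5.8,"tz":0,"rx":0,"ry":0,"rz":0,"grip":6},{"tx":-2.4,"ty":-5.8,"tz":0,"rx":0,"ry":0,"rz":0,"grip":6},{"tx":-2.4,"ty":-5.8,"tz":0,"rx":0,"ry":0,"rz":0,"grip":6},{"tx":-2.5,"ty":-6,"tz":0,"rx":0,"ry":0,"rz":0,"grip":6},{"tx":0,"ty":0,"tz":0,"rx":0,"ry":0,"rz":0,"grip":6},{"tx":0,"ty":0,"tz":0,"rx":0,"ry":0,"rz":0,"grip":6}]'; python3 look.py w6
```

```text
clock: 11.92
eef_pos: [0.42, -0.1445, 0.2543]
ee_rot: [-180.0, 0.0, 0.1]
contact_force: [0.6, 0.5, -0.0]
gripper_width: 0.0602
grasp_force: 0.0
[ 0.4202 -0.1438  0.2544]
(array([362.3168,  20.1682]), np.int32(1332), array([ 0.577 , -0.2568,  0.018 ])) delta cm [ 15.68 -11.3 ]
(array([427.3017,  65.576 ]), np.int32(1276), array([ 0.5314, -0.3316,  0.018 ])) delta cm [ 11.12 -18.78]
(array([259.2751, 122.6594]), np.int32(916), array([ 0.4706, -0.1473,  0.018 ])) delta cm [ 5.05 -0.35]
```

```bash
python3 -m crank '[{"tx":2.5,"ty":-0.2,"tz":-5,"rx":0,"ry":0,"rz":0,"grip":6},{"tx":2.5,"ty":-0.15,"tz":-5,"rx":0,"ry":0,"rz":0,"grip":6},{"tx":0,"ty":0,"tz":-6,"rx":0,"ry":0,"rz":0,"grip":6},{"tx":0,"ty":0,"tz":-4,"rx":0,"ry":0,"rz":0,"grip":6},{"tx":0,"ty":0,"tz":-3,"rx":0,"ry":0,"rz":0,"grip":6},{"tx":0,"ty":0,"tz":-1.3,"rx":0,"ry":0,"rz":0,"grip":6},{"tx":0,"ty":0,"tz":0,"rx":0,"ry":0,"rz":0,"grip":3},{"tx":0,"ty":0,"tz":0,"rx":0,"ry":0,"rz":0,"grip":3},{"tx":0,"ty":0,"tz":0,"rx":0,"ry":0,"rz":0,"grip":3},{"tx":0,"ty":0,"tz":0,"rx":0,"ry":0,"rz":0,"grip":3}]' 20
python3 -m crank '[{"tx":0,"ty":0,"tz":5,"rx":0,"ry":0,"rz":0,"grip":3},{"tx":0,"ty":0,"tz":5,"rx":0,"ry":0,"rz":0,"grip":3},{"tx":0,"ty":0,"tz":5,"rx":0,"ry":0,"rz":0,"grip":3},{"tx":2.4,"ty":5.8,"tz":0,"rx":0,"ry":0,"rz":0,"grip":3},{"tx":2.4,"ty":5.8,"tz":0,"rx":0,"ry":0,"rz":0,"grip":3},{"tx":2.4,"ty":5.8,"tz":0,"rx":0,"ry":0,"rz":0,"grip":3},{"tx":2.5,"ty":6,"tz":0,"rx":0,"ry":0,"rz":0,"grip":3},{"tx":0,"ty":0,"tz":0,"rx":0,"ry":0,"rz":0,"grip":3},{"tx":0,"ty":0,"tz":0,"rx":0,"ry":0,"rz":0,"grip":3},{"tx":0,"ty":0,"tz":0,"rx":0,"ry":0,"rz":0,"grip":3}]'
python3 held.py w7 0.0065
```

```text
clock: 13.22
eef_pos: [0.4703, -0.148, 0.0127]
ee_rot: [180.0, -0.1, 0.1]
contact_force: [-0.2, 1.2, 6.0]
gripper_width: 0.0392
grasp_force: 20.0
clock: 14.48
eef_pos: [0.5644, 0.0819, 0.1616]
ee_rot: [180.0, 0.0, 0.1]
contact_force: [0.1, -1.2, 0.2]
gripper_width: 0.0392
grasp_force: 20.0
tcp [0.5646 0.0818 0.1617] 0.03892572430736933 disc centre x by near edge 0.5656739577889025 y mid 0.08162883015159385 far edge x 0.6006529918879928 ywidth 0.039025757283243645
```

```bash
python3 -m crank '[{"tx":0.3,"ty":0.5,"tz":0,"rx":0,"ry":0,"rz":0,"grip":3},{"tx":0,"ty":0,"tz":-1.5,"rx":0,"ry":0,"rz":0,"grip":3},{"tx":0,"ty":0,"tz":-0.8,"rx":0,"ry":0,"rz":0,"grip":3},{"tx":0,"ty":0,"tz":-0.8,"rx":0,"ry":0,"rz":0,"grip":3},{"tx":0,"ty":0,"tz":-0.8,"rx":0,"ry":0,"rz":0,"grip":3},{"tx":0,"ty":0,"tz":0,"rx":0,"ry":0,"rz":0,"grip":3},{"tx":0,"ty":0,"tz":0,"rx":0,"ry":0,"rz":0,"grip":3}]'
```

```text
clock: 15.4
eef_pos: [0.5682, 0.0882, 0.1227]
ee_rot: [-180.0, -0.0, 0.2]
contact_force: [0.8, -0.0, -0.7]
gripper_width: 0.0392
grasp_force: 20.0
```

```bash
python3 -m crank '[{"tx":0,"ty":0,"tz":0,"rx":0,"ry":0,"rz":0,"grip":6},{"tx":0,"ty":0,"tz":0,"rx":0,"ry":0,"rz":0,"grip":6},{"tx":0,"ty":0,"tz":0,"rx":0,"ry":0,"rz":0,"grip":6},{"tx":0,"ty":0,"tz":4,"rx":0,"ry":0,"rz":0,"grip":6},{"tx":0,"ty":0,"tz":5,"rx":0,"ry":0,"rz":0,"grip":6},{"tx":-3,"ty":0,"tz":4.2,"rx":0,"ry":0,"rz":0,"grip":6},{"tx":-2.5,"ty":0,"tz":0,"rx":0,"ry":0,"rz":0,"grip":6},{"tx":0,"ty":0,"tz":0,"rx":0,"ry":0,"rz":0,"grip":6}]'; python3 -c "
from h import *
im,e=snap('wrist','w8');print(proj('wrist',[[.5683,.0866,.054]],e))
for c,s in blobs(im,(8,120,50),(28,255,255),100)[:4]: print(c,s)"
python3 -m crank '[{"tx":0.2,"ty":-6.2,"tz":0,"rx":0,"ry":0,"rz":0,"grip":6},{"tx":0.2,"ty":-6.2,"tz":0,"rx":0,"ry":0,"rz":0,"grip":6},{"tx":0.2,"ty":-6.2,"tz":0,"rx":0,"ry":0,"rz":0,"grip":6},{"tx":0.2,"ty":-6.2,"tz":0,"rx":0,"ry":0,"rz":0,"grip":6},{"tx":0.2,"ty":-6.2,"tz":0,"rx":0,"ry":0,"rz":0,"grip":6},{"tx":0,"ty":-3.3,"tz":0,"rx":0,"ry":0,"rz":0,"grip":6},{"tx":0,"ty":0,"tz":0,"rx":0,"ry":0,"rz":0,"grip":6},{"tx":0,"ty":0,"tz":0,"rx":0,"ry":0,"rz":0,"grip":6},{"tx":0,"ty":0,"tz":0,"rx":0,"ry":0,"rz":0,"grip":6}]'; python3 look.py w9
```

```text
clock: 16.4
eef_pos: [0.512, 0.0882, 0.2553]
ee_rot: [-180.0, -0.0, 0.2]
contact_force: [0.8, 0.6, -0.1]
gripper_width: 0.0601
grasp_force: 0.0
[[258.32107074 118.92488207]]
[365.84182777 141.91695958] [ 348   78   34  132 2276]
[257.14347079 118.47164948] [ 238   99   39   40 1164]
[113.69245463 311.52722063] [ 102  276   31   71 1047]
[399.80154889 311.29235237] [ 381  276   31   71 1033]
clock: 17.58
eef_pos: [0.5233, -0.2536, 0.2544]
ee_rot: [-180.0, 0.0, 0.2]
contact_force: [0.1, -0.1, 0.4]
gripper_width: 0.0597
grasp_force: 0.0
[ 0.5234 -0.2536  0.2546]
(array([261.3162, 118.5802]), np.int32(917), array([ 0.5785, -0.2586,  0.018 ])) delta cm [ 5.52 -0.5 ]
(array([324.2945, 158.2639]), np.int32(883), array([ 0.5328, -0.3336,  0.018 ])) delta cm [ 0.95 -8.  ]
```

```bash
python3 -m crank '[{"tx":2.75,"ty":-0.25,"tz":-5,"rx":0,"ry":0,"rz":0,"grip":6},{"tx":2.75,"ty":-0.25,"tz":-5,"rx":0,"ry":0,"rz":0,"grip":6},{"tx":0,"ty":0,"tz":-6,"rx":0,"ry":0,"rz":0,"grip":6},{"tx":0,"ty":0,"tz":-4,"rx":0,"ry":0,"rz":0,"grip":6},{"tx":0,"ty":0,"tz":-3,"rx":0,"ry":0,"rz":0,"grip":6},{"tx":0,"ty":0,"tz":-1.3,"rx":0,"ry":0,"rz":0,"grip":6},{"tx":0,"ty":0,"tz":0,"rx":0,"ry":0,"rz":0,"grip":3},{"tx":0,"ty":0,"tz":0,"rx":0,"ry":0,"rz":0,"grip":3},{"tx":0,"ty":0,"tz":0,"rx":0,"ry":0,"rz":0,"grip":3},{"tx":0,"ty":0,"tz":0,"rx":0,"ry":0,"rz":0,"grip":3}]' 20
python3 -m crank '[{"tx":0,"ty":0,"tz":5,"rx":0,"ry":0,"rz":0,"grip":3},{"tx":0,"ty":0,"tz":5,"rx":0,"ry":0,"rz":0,"grip":3},{"tx":0,"ty":0,"tz":5,"rx":0,"ry":0,"rz":0,"grip":3},{"tx":-0.2,"ty":6,"tz":0,"rx":0,"ry":0,"rz":0,"grip":3},{"tx":-0.2,"ty":6,"tz":0,"rx":0,"ry":0,"rz":0,"grip":3},{"tx":-0.2,"ty":6,"tz":0,"rx":0,"ry":0,"rz":0,"grip":3},{"tx":-0.2,"ty":6,"tz":0,"rx":0,"ry":0,"rz":0,"grip":3},{"tx":-0.2,"ty":6,"tz":0,"rx":0,"ry":0,"rz":0,"grip":3},{"tx":0,"ty":4.5,"tz":0,"rx":0,"ry":0,"rz":0,"grip":3},{"tx":0,"ty":0,"tz":0,"rx":0,"ry":0,"rz":0,"grip":3},{"tx":0,"ty":0,"tz":0,"rx":0,"ry":0,"rz":0,"grip":3},{"tx":0,"ty":0,"tz":0,"rx":0,"ry":0,"rz":0,"grip":3}]'
python3 held.py w10 0.0065
```

```text
clock: 18.88
eef_pos: [0.5792, -0.2602, 0.0132]
ee_rot: [179.9, -0.1, 0.2]
contact_force: [-0.5, 1.2, 6.7]
gripper_width: 0.0394
grasp_force: 20.0
clock: 20.38
eef_pos: [0.5681, 0.0839, 0.1617]
ee_rot: [180.0, 0.0, 0.1]
contact_force: [0.8, -0.5, -1.3]
gripper_width: 0.0393
grasp_force: 20.0
tcp [0.5682 0.0839 0.1617] 0.03874951121843247 disc centre x by near edge 0.5687458517648388 y mid 0.08361597738130219 far edge x 0.6018945316255546 ywidth 0.0390512337417903
```

```bash
python3 -m crank '[{"tx":0,"ty":0.3,"tz":0,"rx":0,"ry":0,"rz":0,"grip":3},{"tx":0,"ty":0,"tz":-1.5,"rx":0,"ry":0,"rz":0,"grip":3},{"tx":0,"ty":0,"tz":-0.8,"rx":0,"ry":0,"rz":0,"grip":3},{"tx":0,"ty":0,"tz":-0.8,"rx":0,"ry":0,"rz":0,"grip":3},{"tx":0,"ty":0,"tz":-0.8,"rx":0,"ry":0,"rz":0,"grip":3},{"tx":0,"ty":0,"tz":0,"rx":0,"ry":0,"rz":0,"grip":3},{"tx":0,"ty":0,"tz":0,"rx":0,"ry":0,"rz":0,"grip":3},{"tx":0,"ty":0,"tz":0,"rx":0,"ry":0,"rz":0,"grip":6},{"tx":0,"ty":0,"tz":0,"rx":0,"ry":0,"rz":0,"grip":6},{"tx":0,"ty":0,"tz":0,"rx":0,"ry":0,"rz":0,"grip":6}]'
python3 -m crank '[{"tx":0,"ty":0,"tz":4,"rx":0,"ry":0,"rz":0,"grip":6},{"tx":0,"ty":0,"tz":5,"rx":0,"ry":0,"rz":0,"grip":6},{"tx":-3,"ty":0,"tz":4.2,"rx":0,"ry":0,"rz":0,"grip":6},{"tx":-2.5,"ty":0,"tz":0,"rx":0,"ry":0,"rz":0,"grip":6},{"tx":0,"ty":0,"tz":0,"rx":0,"ry":0,"rz":0,"grip":6}]'; python3 -c "
from h import *
im,e=snap('wrist','w11');print(proj('wrist',[[.5683,.0866,.072]],e))
for c,s in blobs(im,(8,120,50),(28,255,255),100)[:4]: print(c,s)"
python3 -m crank '[{"tx":-0.6,"ty":-6.1,"tz":0,"rx":0,"ry":0,"rz":0,"grip":6},{"tx":-0.6,"ty":-6.1,"tz":0,"rx":0,"ry":0,"rz":0,"grip":6},{"tx":-0.6,"ty":-6.1,"tz":0,"rx":0,"ry":0,"rz":0,"grip":6},{"tx":-0.6,"ty":-6.1,"tz":0,"rx":0,"ry":0,"rz":0,"grip":6},{"tx":-0.6,"ty":-6.1,"tz":0,"rx":0,"ry":0,"rz":0,"grip":6},{"tx":-0.6,"ty":-6.1,"tz":0,"rx":0,"ry":0,"rz":0,"grip":6},{"tx":0,"ty":-5.4,"tz":0,"rx":0,"ry":0,"rz":0,"grip":6},{"tx":0,"ty":0,"tz":0,"rx":0,"ry":0,"rz":0,"grip":6},{"tx":0,"ty":0,"tz":0,"rx":0,"ry":0,"rz":0,"grip":6},{"tx":0,"ty":0,"tz":0,"rx":0,"ry":0,"rz":0,"grip":6}]'; python3 look.py w12
```

```text
clock: 21.68
eef_pos: [0.568, 0.0883, 0.1228]
ee_rot: [-180.0, 0.0, 0.2]
contact_force: [-0.2, -0.6, 0.5]
gripper_width: 0.0596
grasp_force: 0.0
clock: 22.3
eef_pos: [0.5119, 0.0882, 0.2553]
ee_rot: [-180.0, -0.0, 0.2]
contact_force: [0.3, 0.3, -0.6]
gripper_width: 0.0599
grasp_force: 0.0
[[258.43329868 119.49565333]]
[365.8425096  142.06743491] [ 347   78   35  132 2343]
[257.40977147 118.89519307] [ 238   99   40   41 1269]
[113.7752381  311.52761905] [ 102  276   32   71 1050]
[399.81528046 311.35203095] [ 382  276   30   71 1034]
clock: 23.6
eef_pos: [0.4773, -0.3306, 0.2543]
ee_rot: [-180.0, 0.0, 0.2]
contact_force: [0.4, -0.2, 0.8]
gripper_width: 0.0602
grasp_force: 0.0
[ 0.4774 -0.3305  0.2545]
(array([260.5554, 118.8397]), np.int32(911), array([ 0.5322, -0.3346,  0.018 ])) delta cm [ 5.48 -0.41]
```

```bash
python3 -m crank '[{"tx":2.75,"ty":-0.2,"tz":-5,"rx":0,"ry":0,"rz":0,"grip":6},{"tx":2.7,"ty":-0.2,"tz":-5,"rx":0,"ry":0,"rz":0,"grip":6},{"tx":0,"ty":0,"tz":-6,"rx":0,"ry":0,"rz":0,"grip":6},{"tx":0,"ty":0,"tz":-4,"rx":0,"ry":0,"rz":0,"grip":6},{"tx":0,"ty":0,"tz":-3,"rx":0,"ry":0,"rz":0,"grip":6},{"tx":0,"ty":0,"tz":-1.3,"rx":0,"ry":0,"rz":0,"grip":6},{"tx":0,"ty":0,"tz":0,"rx":0,"ry":0,"rz":0,"grip":3},{"tx":0,"ty":0,"tz":0,"rx":0,"ry":0,"rz":0,"grip":3},{"tx":0,"ty":0,"tz":0,"rx":0,"ry":0,"rz":0,"grip":3},{"tx":0,"ty":0,"tz":0,"rx":0,"ry":0,"rz":0,"grip":3}]' 20
python3 -m crank '[{"tx":0,"ty":0,"tz":5,"rx":0,"ry":0,"rz":0,"grip":3},{"tx":0,"ty":0,"tz":5,"rx":0,"ry":0,"rz":0,"grip":3},{"tx":0,"ty":0,"tz":5,"rx":0,"ry":0,"rz":0,"grip":3},{"tx":0.5,"ty":6.1,"tz":0,"rx":0,"ry":0,"rz":0,"grip":3},{"tx":0.5,"ty":6.1,"tz":0,"rx":0,"ry":0,"rz":0,"grip":3},{"tx":0.5,"ty":6.1,"tz":0,"rx":0,"ry":0,"rz":0,"grip":3},{"tx":0.5,"ty":6.1,"tz":0,"rx":0,"ry":0,"rz":0,"grip":3},{"tx":0.5,"ty":6.1,"tz":0,"rx":0,"ry":0,"rz":0,"grip":3},{"tx":0.5,"ty":6.1,"tz":0,"rx":0,"ry":0,"rz":0,"grip":3},{"tx":0.6,"ty":5.5,"tz":0,"rx":0,"ry":0,"rz":0,"grip":3},{"tx":0,"ty":0,"tz":0,"rx":0,"ry":0,"rz":0,"grip":3},{"tx":0,"ty":0,"tz":0,"rx":0,"ry":0,"rz":0,"grip":3}]'
python3 held.py w13 0.0065
```

```text
clock: 24.9
eef_pos: [0.5326, -0.3363, 0.0132]
ee_rot: [179.9, -0.1, 0.2]
contact_force: [-0.8, 1.0, 6.4]
gripper_width: 0.039
grasp_force: 20.0
clock: 26.4
eef_pos: [0.5673, 0.0848, 0.1618]
ee_rot: [180.0, 0.0, 0.2]
contact_force: [0.1, 0.0, -0.5]
gripper_width: 0.039
grasp_force: 20.0
tcp [0.5674 0.0842 0.1618] 0.03861379504784836 disc centre x by near edge 0.5679838037751419 y mid 0.08454022936880923 far edge x 0.6016173955522959 ywidth 0.03901644522864191
```

```bash
python3 -m crank '[{"tx":0.05,"ty":0.25,"tz":0,"rx":0,"ry":0,"rz":0,"grip":3},{"tx":0,"ty":0,"tz":-1.5,"rx":0,"ry":0,"rz":0,"grip":3},{"tx":0,"ty":0,"tz":-0.8,"rx":0,"ry":0,"rz":0,"grip":3},{"tx":0,"ty":0,"tz":-0.8,"rx":0,"ry":0,"rz":0,"grip":3},{"tx":0,"ty":0,"tz":-0.8,"rx":0,"ry":0,"rz":0,"grip":3},{"tx":0,"ty":0,"tz":0,"rx":0,"ry":0,"rz":0,"grip":3},{"tx":0,"ty":0,"tz":0,"rx":0,"ry":0,"rz":0,"grip":3},{"tx":0,"ty":0,"tz":0,"rx":0,"ry":0,"rz":0,"grip":6},{"tx":0,"ty":0,"tz":0,"rx":0,"ry":0,"rz":0,"grip":6},{"tx":0,"ty":0,"tz":0,"rx":0,"ry":0,"rz":0,"grip":6}]'
python3 -m crank '[{"tx":0,"ty":0,"tz":4,"rx":0,"ry":0,"rz":0,"grip":6},{"tx":0,"ty":0,"tz":5,"rx":0,"ry":0,"rz":0,"grip":6},{"tx":-3,"ty":-1,"tz":4.2,"rx":0,"ry":0,"rz":0,"grip":6},{"tx":-5,"ty":-1,"tz":0,"rx":0,"ry":0,"rz":0,"grip":6},{"tx":-5,"ty":-1,"tz":0,"rx":0,"ry":0,"rz":0,"grip":6},{"tx":-5,"ty":-1,"tz":0,"rx":0,"ry":0,"rz":0,"grip":6},{"tx":0,"ty":0,"tz":0,"rx":0,"ry":0,"rz":0,"grip":6},{"tx":0,"ty":0,"tz":0,"rx":0,"ry":0,"rz":0,"grip":6}]'; python3 -c "
from h import *
im,e=snap('wrist','w14');print(proj('wrist',[[.5683,.0866,.090]],e))
for c,s in blobs(im,(8,120,50),(28,255,255),100)[:4]: print(c,s)
for c in discs('top',snap('top','t14')[0]): print(c)"
```

```text
clock: 27.7
eef_pos: [0.5681, 0.0877, 0.1228]
ee_rot: [-180.0, -0.0, 0.2]
contact_force: [-0.6, -0.5, 0.8]
gripper_width: 0.0597
grasp_force: 0.0
clock: 28.7
eef_pos: [0.3893, 0.0478, 0.2554]
ee_rot: [-180.0, -0.1, 0.2]
contact_force: [-0.1, -0.7, 0.5]
gripper_width: 0.06
grasp_force: 0.0
[[211.29942587 -28.4038372 ]]
[336.42248413  51.00861287] [ 323    0   28  105 2206]
[113.72206304 311.59598854] [ 102  276   31   71 1047]
[399.83027965 311.38379942] [ 382  276   30   71 1037]
[359.95498252 374.45017483] [ 155  363  357   21 4576]
(array([324.24332344, 123.29970326]), np.int32(337), array([ 0.75305615, -0.15969604,  0.018     ]))
(array([246.49253731, 182.2238806 ]), np.int32(134), array([0.57498812, 0.08647935, 0.018     ]))
(array([470.24505929, 326.08300395]), np.int32(253), array([ 0.10220923, -0.6053012 ,  0.018     ]))
```

View pics/w14.png

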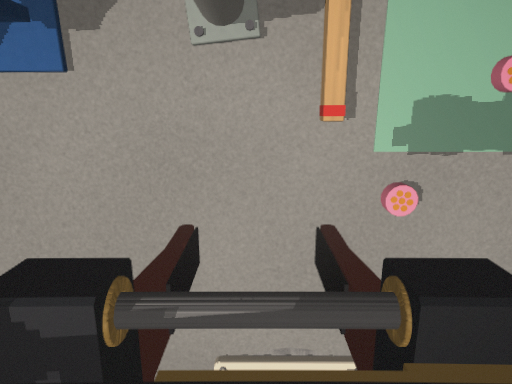

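The discs are stacked: the top view shows a round yellow face over the sleeve at (246,182) and no other yellow discs left on the mat. In the wrist view the tamper's handle end is at (334,118). Now I'll compute its line.

```bash
python3 - <<'E'
from h import *
np.set_printoptions(precision=4,suppress=True)
e=ext("wrist"); print(readout.observe()["eef_pos"])
im=np.load("pics/w14.npy");h=cv2.cvtColor(im,cv2.COLOR_RGB2HSV)
for v in (10,40,70,95):
    u=np.where((h[v,300:380,1]>90)&(h[v,300:380,2]>120))[0]+300; print(v,u.min(),u.max(),plane("wrist",[(u.min(),v),(u.max()+1,v)],.024,e)[:,:2].tolist())
print(plane("wrist",[(334,116),(334,106)],.024,e))
t=np.load("pics/t14.npy")
print(plane("top",[(246.5,182.2)],.090))
E
```

```text
[0.3896 0.0479 0.255 ]
10 325 350 [[0.5556865396168181, -0.02312874592078959], [0.5555731808827289, -0.050219750827183676]]
40 324 348 [[0.5270799420605832, -0.023746395261135186], [0.5269945442661315, -0.05038925465016074]]
70 322 346 [[0.497090084315999, -0.02327496510464011], [0.49703113192631637, -0.05053085687964633]]
95 321 345 [[0.4709918930993066, -0.02358634410705822], [0.4709555293358828, -0.05136515741507321]]
[[ 0.4483 -0.0395  0.024 ]
 [ 0.4592 -0.0388  0.024 ]]
[[0.5668 0.086  0.09  ]]
```

```bash
python3 -m crank '[{"tx":2.6,"ty":-2,"tz":0,"rx":0,"ry":-0.15,"rz":0,"grip":5},{"tx":2.6,"ty":-2,"tz":-2,"rx":0,"ry":-0.15,"rz":0,"grip":5},{"tx":2.6,"ty":-2,"tz":-4,"rx":0,"ry":-0.15,"rz":0,"grip":5},{"tx":2.6,"ty":-2,"tz":-4,"rx":0,"ry":-0.15,"rz":0,"grip":5},{"tx":2.65,"ty":-0.6,"tz":-4,"rx":0,"ry":0,"rz":0,"grip":5},{"tx":0,"ty":0,"tz":-4,"rx":0,"ry":0,"rz":0,"grip":5},{"tx":0,"ty":0,"tz":0,"rx":0,"ry":0,"rz":0,"grip":5},{"tx":0,"ty":0,"tz":0,"rx":0,"ry":0,"rz":0,"grip":5}]'; python3 -c "
from h import *
im,e=snap('wrist','w15');print(proj('wrist',[[.646,-.0385,.024],[.446,-.0385,.024]],e),readout.observe()['eef_pos'])
"
```

```text
clock: 29.8
eef_pos: [0.501, 0.0004, 0.1304]
ee_rot: [-176.1, -27.2, 0.9]
contact_force: [0.5, 0.1, 0.6]
gripper_width: 0.05
grasp_force: 0.0
[[313.71576031  94.17844878]
 [311.43180583 328.62270954]] [5.01094851e-01 3.52817853e-04 1.30820561e-01]
```

View pics/w15.png

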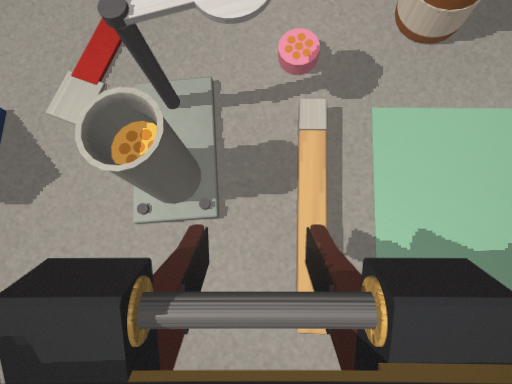

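Foot is at (313,112) and the tamper line matches. The rows were clipped on rotation, so I'll compute the residual.

```bash
cat > rv.py <<'E'
from h import *
import sys
t=[float(a) for a in sys.argv[1:]]   # x y z roll pitch yaw target -> shift cm, rotvec
s=readout.observe()
R0=Ro.from_euler("xyz",s["ee_rot"],degrees=True);R1=Ro.from_euler("xyz",t[3:],degrees=True)
print("shift",np.round((np.array(t[:3])-s["eef_pos"])*100,2),"rot",np.round((R1*R0.inv()).as_rotvec(),3))
E
python3 rv.py .520 -.0385 .011 180 -33 0
```

```text
shift [  1.89  -3.89 -11.98] rot [-0.058 -0.1   -0.049]
```

```bash
python3 -m crank '[{"tx":1,"ty":-2,"tz":-1,"rx":-0.03,"ry":-0.05,"rz":-0.025,"grip":5},{"tx":0.9,"ty":-1.9,"tz":-1,"rx":-0.03,"ry":-0.05,"rz":-0.025,"grip":5},{"tx":0,"ty":0,"tz":-2.5,"rx":0,"ry":0,"rz":0,"grip":5},{"tx":0,"ty":0,"tz":-2.5,"rx":0,"ry":0,"rz":0,"grip":5},{"tx":0,"ty":0,"tz":0,"rx":0,"ry":0,"rz":0,"grip":5},{"tx":0,"ty":0,"tz":0,"rx":0,"ry":0,"rz":0,"grip":5}]';python3 rv.py .520 -.0385 .011 180 -33 0
```

```text
clock: 30.6
eef_pos: [0.5113, -0.0051, 0.1002]
ee_rot: [-175.6, -30.0, 0.5]
contact_force: [-0.2, -0.2, 1.1]
gripper_width: 0.0498
grasp_force: 0.0
shift [ 0.87 -3.34 -8.92] rot [-0.065 -0.053 -0.049]
```

```bash
python3 -c "
from rig import readout;s=readout.observe();print(s['joint_positions'].round(1),s['qd'].round(1))"
```

```text
[ -6.7  21.8 131.4 107.3   8.3 -23.8] [-0.  -0.  -0.1  1.5 -0.  -1.6]
```

Joint 5 is near its lower limit, a wrist singularity, so forward tilts don't work here. New plan: stay on this wrist branch.

- Pick the tamper up with the tool vertical.
- Lay it in the rest with the tool tilted 45° back.
- Regrip it with the tool vertical.
- Hold it upright with the tool tilted 45° back.

First I'll back out upward.

```bash
python3 -m crank '[{"tx":0,"ty":0,"tz":2,"rx":0,"ry":0.05,"rz":0,"grip":5},{"tx":0,"ty":0,"tz":2,"rx":0,"ry":0.1,"rz":0,"grip":5},{"tx":0,"ty":0,"tz":2,"rx":0,"ry":0.1,"rz":0,"grip":5},{"tx":0,"ty":0,"tz":1,"rx":0,"ry":0.1,"rz":0,"grip":5},{"tx":0,"ty":0,"tz":0,"rx":0,"ry":0.1,"rz":0,"grip":5},{"tx":0,"ty":0,"tz":0,"rx":0,"ry":0.08,"rz":0,"grip":5},{"tx":0,"ty":0,"tz":0,"rx":0,"ry":0,"rz":0,"grip":5},{"tx":0,"ty":0,"tz":0,"rx":0,"ry":0,"rz":0,"grip":5}]';python3 rv.py .520 -.0385 .003 180 0 0;python3 -c "
from rig import readout;s=readout.observe();print(s['joint_positions'].round(1),s['qd'].round(1))"
```

```text
clock: 31.6
eef_pos: [0.5203, 0.0203, 0.1272]
ee_rot: [-170.7, -15.2, 0.6]
contact_force: [-0.4, 0.1, -0.4]
gripper_width: 0.0497
grasp_force: 0.0
shift [ -0.03  -5.88 -12.42] rot [-0.162  0.263 -0.031]
[ -5.5  19.6 120.3  23.5  28.   63. ] [-0.   0.3  0.7  0.4  0.2 -0.2]
```

```bash
python3 -m crank '[{"tx":0,"ty":-1.5,"tz":1,"rx":-0.08,"ry":0.13,"rz":-0.015,"grip":5},{"tx":0,"ty":-1.5,"tz":0,"rx":-0.08,"ry":0.13,"rz":-0.015,"grip":5},{"tx":0,"ty":-1.5,"tz":0,"rx":0,"ry":0,"rz":0,"grip":5},{"tx":0,"ty":-1.4,"tz":0,"rx":0,"ry":0,"rz":0,"grip":5},{"tx":0,"ty":0,"tz":0,"rx":0,"ry":0,"rz":0,"grip":5},{"tx":0,"ty":0,"tz":0,"rx":0,"ry":0,"rz":0,"grip":5}]';python3 rv.py .516 -.0385 .003 180 0 0
```

```text
clock: 32.35
eef_pos: [0.52, -0.0389, 0.1369]
ee_rot: [-179.8, -0.1, -0.0]
contact_force: [0.3, -0.9, 0.9]
gripper_width: 0.05
grasp_force: 0.0
shift [ -0.4    0.04 -13.39] rot [-0.004  0.002 -0.   ]
```

```bash
python3 -m crank '[{"tx":-0.4,"ty":0.05,"tz":-5,"rx":0,"ry":0,"rz":0,"grip":5},{"tx":0,"ty":0,"tz":-4,"rx":0,"ry":0,"rz":0,"grip":5},{"tx":0,"ty":0,"tz":-3,"rx":0,"ry":0,"rz":0,"grip":5},{"tx":0,"ty":0,"tz":-1.2,"rx":0,"ry":0,"rz":0,"grip":5},{"tx":0,"ty":0,"tz":0,"rx":0,"ry":0,"rz":0,"grip":5},{"tx":0,"ty":0,"tz":0,"rx":0,"ry":0,"rz":0,"grip":1.8},{"tx":0,"ty":0,"tz":0,"rx":0,"ry":0,"rz":0,"grip":1.8},{"tx":0,"ty":0,"tz":0,"rx":0,"ry":0,"rz":0,"grip":1.8},{"tx":0,"ty":0,"tz":0,"rx":0,"ry":0,"rz":0,"grip":1.8},{"tx":0,"ty":0,"tz":0,"rx":0,"ry":0,"rz":0,"grip":1.8}]' 60;python3 rv.py .516 -.0385 .003 180 0 0
```

```text
clock: 33.6
eef_pos: [0.5174, -0.0381, 0.0059]
ee_rot: [-179.8, -0.2, 0.1]
contact_force: [-1.3, 0.5, 6.9]
gripper_width: 0.0235
grasp_force: 60.0
shift [-0.14 -0.04 -0.29] rot [-0.003  0.004 -0.002]
```

```bash
python3 -m crank '[{"tx":0,"ty":0,"tz":3,"rx":0,"ry":0,"rz":0,"grip":1.8},{"tx":0,"ty":0,"tz":5,"rx":0,"ry":0,"rz":0,"grip":1.8},{"tx":0,"ty":0,"tz":5,"rx":0,"ry":0,"rz":0,"grip":1.8},{"tx":0,"ty":0,"tz":5,"rx":0,"ry":0,"rz":0,"grip":1.8},{"tx":-1,"ty":0,"tz":5,"rx":0,"ry":0,"rz":0,"grip":1.8},{"tx":-1,"ty":0,"tz":5,"rx":0,"ry":0,"rz":0,"grip":1.8},{"tx":-1,"ty":0,"tz":2,"rx":0,"ry":0,"rz":0,"grip":1.8},{"tx":0,"ty":0,"tz":0,"rx":0,"ry":0,"rz":0,"grip":1.8}]'
python3 - <<'E'
from h import *
np.set_printoptions(precision=4,suppress=True)
e=ext("wrist",{"eef_pos":np.array([.5143,.0783,.2546]),"ee_rot":[180,0,.2]})
print("rest w2 right corners",plane("wrist",[(105,180),(88,58)],.004,e))
e=ext("wrist",{"eef_pos":np.array([.3896,.0479,.255]),"ee_rot":[180,-.1,.2]})
print("w14 corner",plane("wrist",[(66,71)],.004,e))
snap("scene","s16"); im=cv2.imread("pics/s16.png"); cv2.imwrite("pics/s16c.png",cv2.resize(im[60:280,150:400],None,fx=3,fy=2.7))
E
```

```text
clock: 34.6
eef_pos: [0.4871, -0.0381, 0.3066]
ee_rot: [-179.9, -0.3, 0.1]
contact_force: [0.5, 0.8, -0.5]
gripper_width: 0.0237
grasp_force: 60.0
rest w2 right corners [[0.4936 0.2669 0.004 ]
 [0.6346 0.2695 0.004 ]]
w14 corner [[0.4963 0.2661 0.004 ]]
```

View pics/s16c.png

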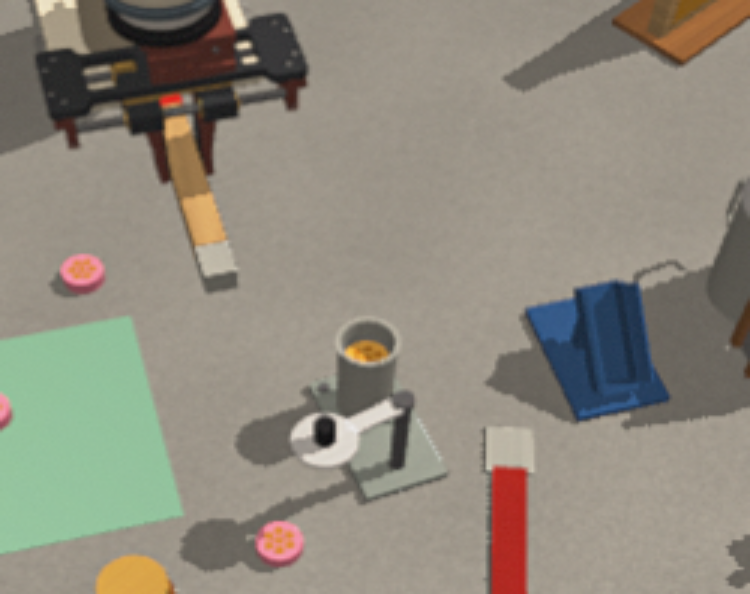

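Tamper is held, nearly level, with the sleeve column visible at (368,350). Before laying it down I'll check the gripper's clearance to the smoker bellows numerically.

```bash
python3 - <<'E'
from h import *
np.set_printoptions(precision=3,suppress=True)
for n,box in(("top",(60,120,165,230)),("scene",(380,90,460,215))):
    im=np.load(f"pics/{n}0.npy");h=cv2.cvtColor(im,cv2.COLOR_RGB2HSV)
    x0,y0,x1,y1=box
    m=np.zeros(h.shape[:2],np.uint8);s=h[y0:y1,x0:x1]; m[y0:y1,x0:x1]=((s[...,1]>90)&(s[...,0]<16)&(s[...,2]>50))*255
    k,l,st,c=cv2.connectedComponentsWithStats(m)
    for i in range(1,k):
        if st[i,4]>25:
            b=st[i];print(n,b)
            for z in(.03,.1,.16): print("  z",z,plane(n,[(b[0],b[1]),(b[0]+b[2],b[1]),(b[0],b[1]+b[3]),(b[0]+b[2],b[1]+b[3])],z)[:,:2].tolist())
E
```

```text
top [ 89 160  34   5 108]
  z 0.03 [[0.6566721564890297, 0.5735083933060051], [0.6528981003871648, 0.46452837971853655], [0.6409674912255791, 0.5732652239865931], [0.637338006845815, 0.4644333186243319]]
  z 0.1 [[0.6444611823911055, 0.5486943107937378], [0.6408760825427187, 0.4451706164860225], [0.629542805044478, 0.5484633162704381], [0.6260950386233098, 0.4450803148303974]]
  z 0.16 [[0.6339946331643135, 0.5274250972117944], [0.6305714958189078, 0.4285782480010106], [0.6197502168892486, 0.5272045382280196], [0.6164582087183055, 0.42849202586416785]]
top [ 88 173  34   7 165]
  z 0.03 [[0.6160363554039641, 0.5761692359834988], [0.6126285967160263, 0.4674719617143152], [0.5942111702981332, 0.5759176771267678], [0.5910025608769617, 0.46740346247450537]]
  z 0.1 [[0.6058599002752517, 0.5512219326473052], [0.602622758371233, 0.44796682170447855], [0.5851274401045445, 0.5509829686269557], [0.5820794766299977, 0.44790175202675553]]
  z 0.16 [[0.5971372244506412, 0.529838529787711], [0.5940463255042673, 0.4312481302674757], [0.577341385652897, 0.5296103613414026], [0.5744311187040285, 0.4
[... 1012 characters left out ...]
9024], [0.5924040049215853, 0.5363697731625676], [0.6732621404967529, 0.36092347994381635], [0.704572699214656, 0.47959125192941854]]
scene [ 398  161   52   39 1188]
  z 0.03 [[0.5195817477094314, 0.47451314184839244], [0.5574853647734692, 0.6197926609697226], [0.640488809752087, 0.42085153072953774], [0.6769568652555136, 0.5584247483941185]]
  z 0.1 [[0.5632199383794124, 0.4364020671701405], [0.5987451257798876, 0.5725653819671574], [0.6765401534356544, 0.38610769056782346], [0.7107198599185837, 0.515048269789155]]
  z 0.16 [[0.6006241018108247, 0.40373543173163895], [0.6341106352139604, 0.532084857107816], [0.7074413051644265, 0.3563272561434969], [0.7396595696297865, 0.4778684309849006]]
```

Clearance to the bellows is about 3 cm. Carrying the tamper over while tilting it.

```bash
python3 -m crank '[{"tx":1.3,"ty":4,"tz":0,"rx":0,"ry":0.1,"rz":0,"grip":1.8},{"tx":1.3,"ty":5,"tz":0,"rx":0,"ry":0.1,"rz":0,"grip":1.8},{"tx":1.3,"ty":5,"tz":0,"rx":0,"ry":0.1,"rz":0,"grip":1.8},{"tx":1.3,"ty":5,"tz":0,"rx":0,"ry":0.1,"rz":0,"grip":1.8},{"tx":1.3,"ty":5,"tz":0,"rx":0,"ry":0.1,"rz":0,"grip":1.8},{"tx":1.3,"ty":5,"tz":0,"rx":0,"ry":0.1,"rz":0,"grip":1.8},{"tx":1.3,"ty":4,"tz":0,"rx":0,"ry":0.1,"rz":0,"grip":1.8},{"tx":0,"ty":1.9,"tz":0,"rx":0,"ry":0.085,"rz":0,"grip":1.8},{"tx":0,"ty":0,"tz":0,"rx":0,"ry":0,"rz":0,"grip":1.8},{"tx":0,"ty":0,"tz":0,"rx":0,"ry":0,"rz":0,"grip":1.8}]'
python3 rv.py .5825 .311 .169 180 45 0
python3 - <<'E'
from h import *
from rig import readout
print(readout.observe()["joint_positions"].round(1))
im,e=snap("wrist","w17"); snap("scene","s17"); a=cv2.imread("pics/s17.png")[60:260,220:460]; cv2.imwrite("pics/m17.png",np.hstack([cv2.resize(im[:,:,::-1],(400,300)),cv2.resize(a,(400,300))]))
E
```

```text
clock: 35.9
eef_pos: [0.5778, 0.3103, 0.3037]
ee_rot: [-179.9, 44.9, 0.0]
contact_force: [0.4, 0.5, -0.4]
gripper_width: 0.0235
grasp_force: 60.0
shift [  0.47   0.07 -13.47] rot [-0.002  0.002  0.002]
[ 20.4  45.2  57.9  16.5 118.8 112.9]
```

View pics/m17.png

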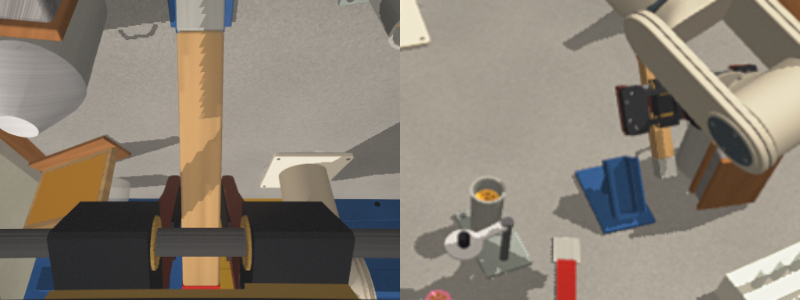

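The tamper is aligned with the tool, with the steel boundary near the top of the wrist view and the trough behind it. I'll measure the boundary exactly for the foot distance and droop.

```bash
python3 - <<'E'
from h import *
im=np.load("pics/w17.npy");h=cv2.cvtColor(im,cv2.COLOR_RGB2HSV)
print("sat col",[(r,int(np.median(h[r,245:270,1]))) for r in range(0,70,4)])
for r in (20,60,100,150,200):
    g=cv2.cvtColor(im,cv2.COLOR_RGB2GRAY)[r].astype(float); d=np.abs(np.convolve(g,[1,1,0,-1,-1],'same'))
    l=200+np.argmax(d[200:250]); q=265+np.argmax(d[265:310]); print(r,l,q,q-l)
i=cams.camera_info("wrist");M=np.linalg.inv(np.array(i["mount"]))
for th in(-3,0,3):
  c,s=np.cos(np.radians(th)),np.sin(np.radians(th))
  X=[(x*c-(-.012)*s, .012*w, -.006+(-.012)*c+x*s) for x in(.0986,.0946,.02) for w in(-1,1)]
  p=proj("wrist",X,(i,M[:3,:3],M[:3,3])); print(th,p.round(0).tolist())
E
```

```text
sat col [(0, 21), (4, 21), (8, 22), (12, 22), (16, 23), (20, 22), (24, 23), (28, 22), (32, 22), (36, 24), (40, 114), (44, 121), (48, 120), (52, 120), (56, 119), (60, 120), (64, 120), (68, 120)]
20 225 302 77
60 228 286 58
100 228 285 57
150 230 281 51
200 248 284 36
-3 [[224.0, 26.0], [288.0, 26.0], [225.0, 38.0], [288.0, 38.0], [230.0, 220.0], [283.0, 220.0]]
0 [[225.0, 27.0], [287.0, 27.0], [226.0, 38.0], [287.0, 38.0], [230.0, 218.0], [283.0, 218.0]]
3 [[227.0, 28.0], [286.0, 28.0], [227.0, 39.0], [286.0, 39.0], [230.0, 216.0], [283.0, 216.0]]
```

Foot is 124.5 mm from the grip with little droop. Descending to above the trough.

```bash
python3 -m crank '[{"tx":0.2,"ty":0,"tz":-4,"rx":0,"ry":0,"rz":0,"grip":1.8},{"tx":0.2,"ty":0,"tz":-4,"rx":0,"ry":0,"rz":0,"grip":1.8},{"tx":0.2,"ty":0,"tz":-4,"rx":0,"ry":0,"rz":0,"grip":1.8},{"tx":0.2,"ty":0,"tz":-1.7,"rx":0,"ry":0,"rz":0,"grip":1.8},{"tx":-1,"ty":0,"tz":-1,"rx":0,"ry":0,"rz":0,"grip":1.8},{"tx":0,"ty":0,"tz":0,"rx":0,"ry":0,"rz":0,"grip":1.8},{"tx":0,"ty":0,"tz":0,"rx":0,"ry":0,"rz":0,"grip":1.8}]'
python3 rv.py .5253 .310 .1063 180 45 0
python3 - <<'E'
from h import *
im,e=snap("wrist","w18");h=cv2.cvtColor(im,cv2.COLOR_RGB2HSV)
b=(h[...,0]>95)&(h[...,0]<130)&(h[...,1]>120)
for r in(2,10,20,30,45,60,80,100):
    u=np.where(b[r])[0]; u=u[(u>120)&(u<400)]
    g=np.where((h[r,:,1]<60)|(h[r,:,0]<30))[0]
    if len(u): 
        runs=np.split(u,np.where(np.diff(u)>2)[0]+1); print(r,[(int(a[0]),int(a[-1])) for a in runs if len(a)>2])
E
```

```text
clock: 36.88
eef_pos: [0.5764, 0.3113, 0.1598]
ee_rot: [-179.7, 44.7, 0.2]
contact_force: [0.5, -0.5, -1.0]
gripper_width: 0.0236
grasp_force: 60.0
shift [-5.11 -0.13 -5.35] rot [-0.004  0.005  0.001]
2 [(187, 224), (288, 324)]
10 [(188, 224), (288, 323)]
20 [(190, 224), (288, 321)]
30 [(192, 225), (288, 319)]
45 [(195, 225), (288, 317)]
60 [(198, 217), (220, 224), (287, 315)]
80 [(202, 217), (287, 300), (303, 307)]
100 [(207, 217), (287, 295), (300, 309)]
```

Trough lips (187..324) and tamper (225..288) share a centre at about 256, so it's well aligned. Lowering in.

```bash
python3 -m crank '[{"tx":-1.5,"ty":0,"tz":-1.5,"rx":0,"ry":0,"rz":0,"grip":1.8},{"tx":-1.5,"ty":0,"tz":-1.5,"rx":0,"ry":0,"rz":0,"grip":1.8},{"tx":-1,"ty":0,"tz":-1,"rx":0,"ry":0,"rz":0,"grip":1.8},{"tx":-0.5,"ty":0,"tz":-0.5,"rx":0,"ry":0,"rz":0,"grip":1.8},{"tx":-0.3,"ty":0,"tz":-0.4,"rx":0,"ry":0,"rz":0,"grip":1.8},{"tx":0,"ty":0,"tz":0,"rx":0,"ry":0,"rz":0,"grip":1.8},{"tx":0,"ty":0,"tz":0,"rx":0,"ry":0,"rz":0,"grip":1.8}]'
python3 rv.py .5253 .311 .1063 180 45 0
```

```text
clock: 37.8
eef_pos: [0.5289, 0.3114, 0.1104]
ee_rot: [-179.7, 44.7, 0.2]
contact_force: [1.3, -1.2, 5.6]
gripper_width: 0.0234
grasp_force: 60.0
shift [-0.36 -0.04 -0.41] rot [-0.004  0.005  0.001]
```

```bash
python3 -m crank '[{"tx":-0.15,"ty":0,"tz":-0.15,"rx":0,"ry":0,"rz":0,"grip":1.8},{"tx":0,"ty":0,"tz":0,"rx":0,"ry":0,"rz":0,"grip":4},{"tx":0,"ty":0,"tz":0,"rx":0,"ry":0,"rz":0,"grip":4},{"tx":0,"ty":0,"tz":0,"rx":0,"ry":0,"rz":0,"grip":4},{"tx":0,"ty":0,"tz":0,"rx":0,"ry":0,"rz":0,"grip":4},{"tx":0,"ty":0,"tz":0,"rx":0,"ry":0,"rz":0,"grip":4}]'
python3 - <<'E'
from h import *
im,e=snap("wrist","w19"); snap("scene","s19"); a=cv2.imread("pics/s19.png")[100:250,300:460]; cv2.imwrite("pics/m19.png",np.hstack([cv2.resize(im[:,:,::-1],(400,300)),cv2.resize(a,(400,375))[:300]]))
h=cv2.cvtColor(im,cv2.COLOR_RGB2HSV)
print([(r,int(np.median(h[r,245:270,1])),int(np.median(h[r,245:270,0]))) for r in range(0,70,5)])
E
```

```text
clock: 38.55
eef_pos: [0.5264, 0.3109, 0.1075]
ee_rot: [-179.8, 44.8, 0.1]
contact_force: [0.6, -0.0, 0.5]
gripper_width: 0.0398
grasp_force: 0.0
[(0, 120, 16), (5, 119, 16), (10, 119, 16), (15, 120, 16), (20, 120, 16), (25, 120, 16), (30, 120, 16), (35, 120, 16), (40, 119, 16), (45, 119, 16), (50, 120, 16), (55, 119, 16), (60, 120, 16), (65, 120, 16)]
```

View pics/m19.png

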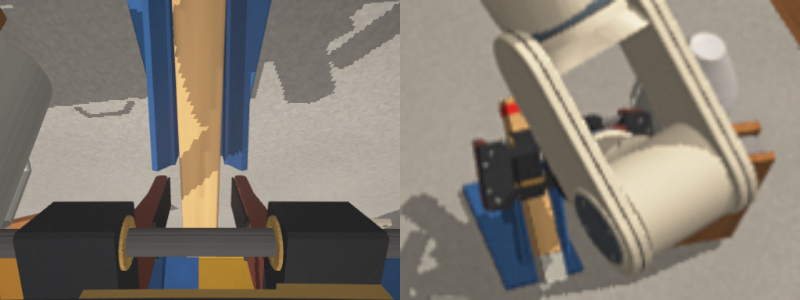

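The tamper slid down the trough on release, and the scene picture shows its steel foot at the stop near (553,265). Retreating to check.

```bash
python3 -m crank '[{"tx":1.5,"ty":0,"tz":1.5,"rx":0,"ry":0,"rz":0,"grip":4},{"tx":3,"ty":0,"tz":3,"rx":0,"ry":0,"rz":0,"grip":4},{"tx":3,"ty":0,"tz":4,"rx":0,"ry":0,"rz":0,"grip":4},{"tx":0,"ty":0,"tz":5,"rx":0,"ry":0,"rz":0,"grip":4},{"tx":0,"ty":0,"tz":3,"rx":0,"ry":0,"rz":0,"grip":4},{"tx":0,"ty":0,"tz":0,"rx":0,"ry":0,"rz":0,"grip":4},{"tx":0,"ty":0,"tz":0,"rx":0,"ry":0,"rz":0,"grip":4}]'
python3 - <<'E'
from h import *
np.set_printoptions(precision=4,suppress=True)
im,e=snap("wrist","w20")
u=np.array([-.7071,0,.7071]);n=np.array([.7071,0,.7071]);f=np.array([.6175,.312,.0225])
X=[f+u*s+n*.012 for s in(.0,.03,.1,.2)]
print(readout.observe()["eef_pos"],proj("wrist",X,e))
h=cv2.cvtColor(im,cv2.COLOR_RGB2HSV)
print([(r,*np.median(h[r,248:266],axis=0).astype(int)) for r in range(0,330,8)])
t,_=snap("top","t20"); print("top pred",proj("top",X)); cv2.imwrite("pics/t20c.png",cv2.resize(t[120:270,130:330][:,:,::-1],None,fx=4,fy=4))
E
```

```text
clock: 39.52
eef_pos: [0.6009, 0.3108, 0.2713]
ee_rot: [-179.8, 44.9, 0.1]
contact_force: [0.3, 0.4, -0.8]
gripper_width: 0.0394
grasp_force: 0.0
[0.6007 0.3107 0.2708] [[255.7449 -48.135 ]
 [255.7618  -5.5081]
 [255.795   84.0573]
 [255.8308 193.4688]]
[(0, np.int64(16), np.int64(122), np.int64(215)), (8, np.int64(16), np.int64(122), np.int64(215)), (16, np.int64(16), np.int64(122), np.int64(215)), (24, np.int64(16), np.int64(121), np.int64(214)), (32, np.int64(17), np.int64(121), np.int64(214)), (40, np.int64(16), np.int64(121), np.int64(214)), (48, np.int64(17), np.int64(121), np.int64(215)), (56, np.int64(17), np.int64(120), np.int64(215)), (64, np.int64(17), np.int64(121), np.int64(216)), (72, np.int64(16), np.int64(121), np.int64(216)), (80, np.int64(17), np.int64(119), np.int64(219)), (88, np.int64(17), np.int64(120), np.int64(218)), (96, np.int64(17), np.int64(119), np.int64(219)), (104, np.int64(17), np.int64(119), np.int64(218)), (112, np.int64(17), np.int64(119), np.int64(219)), (120, np.int64(17), np.int64(118), np.int64(219)), (128, np.int64(17), np.int64(120), np.int64(
[... 652 characters left out ...]
162)), (240, np.int64(18), np.int64(25), np.int64(161)), (248, np.int64(17), np.int64(26), np.int64(161)), (256, np.int64(17), np.int64(26), np.int64(162)), (264, np.int64(17), np.int64(25), np.int64(163)), (272, np.int64(20), np.int64(176), np.int64(154)), (280, np.int64(20), np.int64(177), np.int64(153)), (288, np.int64(20), np.int64(182), np.int64(153)), (296, np.int64(15), np.int64(13), np.int64(61)), (304, np.int64(12), np.int64(17), np.int64(71)), (312, np.int64(10), np.int64(13), np.int64(77)), (320, np.int64(15), np.int64(13), np.int64(79)), (328, np.int64(19), np.int64(109), np.int64(106))]
top pred [[171.9246 167.0924]
 [170.7946 173.0728]
 [168.027  187.8379]
 [163.7304 211.1096]]
```

```bash
python3 - <<'E'
from h import *
np.set_printoptions(precision=4,suppress=True)
e=ext("wrist")
h=cv2.cvtColor(np.load("pics/w20.npy"),cv2.COLOR_RGB2HSV)
b=(h[...,0]>95)&(h[...,0]<130)&(h[...,1]>120)
for r in range(0,150,10):
    u=np.where(b[r])[0]; runs=np.split(u,np.where(np.diff(u)>2)[0]+1); print(r,[(int(a[0]),int(a[-1])) for a in runs if len(a)>2])
t=cv2.cvtColor(np.load("pics/t20.npy"),cv2.COLOR_RGB2HSV)
def rep(nm,H,lo,hi,box):
    x0,y0,x1,y1=box;m=cv2.inRange(H[y0:y1,x0:x1],np.array(lo),np.array(hi));k,l,s,c=cv2.connectedComponentsWithStats(m)
    print(nm,[((c[i]+[x0,y0]).round(1).tolist(),(s[i]+[x0,y0,0,0,0]).tolist()) for i in range(1,k) if s[i,4]>5])
S=cv2.cvtColor(np.load("pics/s19.npy"),cv2.COLOR_RGB2HSV)
S2=cv2.cvtColor(snap("scene","s20")[0],cv2.COLOR_RGB2HSV)
for nm,H,box in(("top",t,(140,140,210,260)),("sc",S2,(300,60,400,240))):
    rep(nm+" red",H,(0,150,100),(6,255,255),box); rep(nm+" wood",H,(10,90,110),(22,255,255),box); rep(nm+" steel",H,(0,0,120),(180,45,255),box)
u=np.array([-.7071,0,.7071]);n=np.array([.7071,0,.7071]);f=np.array([.6175,.312,.0225])
X=[f+u*s+n*.012 for s in(.0,.03,.1,.2)]
print(proj("scene",X))
E
```

```text
0 [(211, 240), (283, 301)]
10 [(212, 240), (272, 275), (282, 300)]
20 [(213, 240), (282, 299)]
30 [(215, 241), (281, 288), (291, 298)]
40 [(216, 241), (280, 297)]
50 [(218, 232), (279, 296)]
60 [(220, 229), (278, 284), (287, 295)]
70 [(226, 229), (277, 282)]
80 [(278, 281)]
90 []
100 []
110 []
120 []
130 []
140 []
top red []
top wood []
top steel [([153.8, 225.8], [153, 224, 2, 5, 6])]
sc red [([346.5, 143.0], [342, 141, 10, 5, 40]), ([318.9, 236.3], [314, 233, 11, 7, 70])]
sc wood [([346.0, 139.6], [342, 138, 9, 4, 20]), ([353.3, 173.6], [343, 145, 21, 58, 496]), ([379.5, 155.0], [375, 154, 10, 3, 16])]
sc steel [([331.4, 154.0], [300, 60, 100, 180, 8411]), ([390.6, 64.2], [378, 60, 22, 14, 171]), ([398.0, 76.4], [396, 73, 4, 7, 19]), ([391.3, 110.7], [374, 94, 26, 32, 179]), ([384.6, 114.8], [369, 97, 31, 37, 91]), ([383.7, 148.0], [383, 144, 2, 9, 9]), ([361.2, 208.0], [356, 201, 11, 16, 110])]
[[358.4956 204.2048]
 [357.0056 193.4497]
 [353.4532 167.9122]
 [348.1902 130.3465]]
```

```bash
python3 - <<'E'
from h import *
np.set_printoptions(precision=4,suppress=True)
print("band (upper face)",tri("wrist",(257,156),"scene",(346.5,143)))
u=np.array([-.7071,0,.7071]);n=np.array([.7071,0,.7071]);f=np.array([.6175,.312,.0225])
print("home band pred",f+.19*u+.012*n)
h=cv2.cvtColor(np.load("pics/s20.npy"),cv2.COLOR_RGB2HSV)
for v in range(132,222,4): print(v,[tuple(int(q) for q in h[v,x]) for x in (int(346+(v-140)*.25),)], end=" ")
# lips/trough corner predictions
for nm in("wrist","scene"): print(nm,proj(nm,[f+.1*u+.021*n+[0,.027*k,0] for k in(1,-1)]+[f+.021*n+[0,.027*k,0] for k in(1,-1)]+[f+.1*u-.012*n,f-.012*n]).round(1).tolist())
g=np.load("pics/s20.npy")[:,:,::-1][125:225,310:400]; w=np.load("pics/w20.npy")[:,:,::-1][0:220,150:360]
cv2.imwrite("pics/m20.png",np.hstack([cv2.resize(g,(450,500),interpolation=2),cv2.resize(w,(350,500))]))
E
```

```text
band (upper face) [0.4948 0.3103 0.1344]
home band pred [0.4916 0.312  0.1653]
132 [(17, 32, 166)] 136 [(17, 29, 166)] 140 [(14, 141, 211)] 144 [(2, 213, 216)] 148 [(17, 132, 210)] 152 [(17, 135, 212)] 156 [(17, 134, 213)] 160 [(17, 132, 211)] 164 [(17, 133, 216)] 168 [(17, 132, 215)] 172 [(17, 132, 215)] 176 [(17, 132, 217)] 180 [(17, 132, 217)] 184 [(17, 130, 218)] 188 [(17, 132, 217)] 192 [(17, 133, 217)] 196 [(17, 130, 218)] 200 [(17, 135, 226)] 204 [(20, 29, 184)] 208 [(21, 29, 183)] 212 [(19, 30, 138)] 216 [(17, 32, 112)] 220 [(19, 31, 173)] wrist [[224.1, 83.4], [287.1, 83.4], [220.6, -53.7], [290.4, -53.7], [255.8, 85.7], [255.8, -36.2]]
scene [[364.4, 166.3], [345.1, 170.5], [369.2, 202.7], [350.3, 207.2], [350.1, 166.6], [355.1, 202.3]]
```

View pics/m20.png

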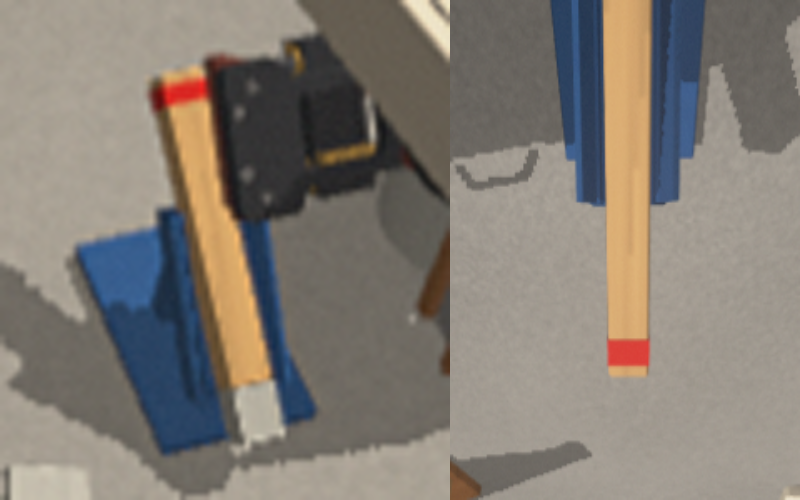

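The picture shows that the foot has ridden over the stop (at about (258,440) in the left half) and the handle has sunk: the tamper is about 25 mm too far down, at a flatter angle. I'd left no margin. I'll estimate its actual angle, regrip it and move it up.

```bash
python3 - <<'E'
from h import *
np.set_printoptions(precision=4,suppress=True)
B=np.array([.4948,.3103,.1344])
for phi in(28,31,34,37,40,45):
    a=np.radians(phi);d=np.array([np.cos(a),0,-np.sin(a)]);m=np.array([np.sin(a),0,np.cos(a)])
    L=.153
    print(phi,proj("scene",[B,B+L*d,B+(L+.03)*d]).round(1).tolist(),proj("wrist",[B+.1*d]).round(0).tolist(),"axis pt 125 from foot",B-.012*m+.06*d,"foot",B-.012*m+.183*d)
E
```

```text
28 [[346.7, 142.7], [360.6, 199.3], [363.3, 210.4]] [[258.0, 46.0]] axis pt 125 from foot [0.5421 0.3103 0.0956] foot [0.6507 0.3103 0.0379]
31 [[346.7, 142.7], [359.6, 199.4], [362.1, 210.6]] [[258.0, 45.0]] axis pt 125 from foot [0.54   0.3103 0.0932] foot [0.6455 0.3103 0.0299]
34 [[346.7, 142.7], [358.5, 199.5], [360.8, 210.5]] [[258.0, 44.0]] axis pt 125 from foot [0.5378 0.3103 0.0909] foot [0.6398 0.3103 0.0221]
37 [[346.7, 142.7], [357.4, 199.3], [359.5, 210.3]] [[258.0, 44.0]] axis pt 125 from foot [0.5355 0.3103 0.0887] foot [0.6337 0.3103 0.0147]
40 [[346.7, 142.7], [356.3, 199.0], [358.2, 209.9]] [[258.0, 45.0]] axis pt 125 from foot [0.533  0.3103 0.0866] foot [0.6273 0.3103 0.0076]
45 [[346.7, 142.7], [354.5, 198.3], [356.0, 208.8]] [[258.0, 46.0]] axis pt 125 from foot [0.5287 0.3103 0.0835] foot [ 0.6157  0.3103 -0.0035]
```

```bash
python3 -m crank '[{"tx":-2,"ty":0,"tz":-1,"rx":0,"ry":-0.13,"rz":0,"grip":4},{"tx":-2,"ty":0,"tz":-2,"rx":0,"ry":-0.13,"rz":0,"grip":4},{"tx":-1.9,"ty":0,"tz":-3,"rx":0,"ry":0,"rz":0,"grip":4},{"tx":0,"ty":0,"tz":-3,"rx":0,"ry":0,"rz":0,"grip":4},{"tx":0,"ty":0,"tz":-2.5,"rx":0,"ry":0,"rz":0,"grip":4},{"tx":0,"ty":0,"tz":0,"rx":0,"ry":0,"rz":0,"grip":4},{"tx":0,"ty":0,"tz":0,"rx":0,"ry":0,"rz":0,"grip":4}]'
python3 rv.py .5118 .3105 .1038 180 30 0
```

```text
clock: 40.55
eef_pos: [0.5426, 0.311, 0.1579]
ee_rot: [-179.8, 29.9, 0.1]
contact_force: [0.4, 0.2, 0.1]
gripper_width: 0.0399
grasp_force: 0.0
shift [-3.08 -0.05 -5.41] rot [-0.003  0.001  0.   ]
```

```bash
python3 -m crank '[{"tx":-1,"ty":0,"tz":-1.8,"rx":0,"ry":0,"rz":0,"grip":4},{"tx":-1,"ty":0,"tz":-1.8,"rx":0,"ry":0,"rz":0,"grip":4},{"tx":-1.1,"ty":0,"tz":-1.8,"rx":0,"ry":0,"rz":0,"grip":4},{"tx":0,"ty":0,"tz":0,"rx":0,"ry":0,"rz":0,"grip":4},{"tx":0,"ty":0,"tz":0,"rx":0,"ry":0,"rz":0,"grip":1.8},{"tx":0,"ty":0,"tz":0,"rx":0,"ry":0,"rz":0,"grip":1.8},{"tx":0,"ty":0,"tz":0,"rx":0,"ry":0,"rz":0,"grip":1.8},{"tx":0,"ty":0,"tz":0,"rx":0,"ry":0,"rz":0,"grip":1.8}]' 60
python3 -m crank '[{"tx":0,"ty":0,"tz":1,"rx":0,"ry":0,"rz":0,"grip":1.8},{"tx":0,"ty":0,"tz":2,"rx":0,"ry":0,"rz":0,"grip":1.8},{"tx":0,"ty":0,"tz":2,"rx":0,"ry":0,"rz":0,"grip":1.8},{"tx":0,"ty":0,"tz":3,"rx":0,"ry":0,"rz":0,"grip":1.8},{"tx":0,"ty":0,"tz":3,"rx":0,"ry":0,"rz":0,"grip":1.8},{"tx":0,"ty":0,"tz":0,"rx":0,"ry":0,"rz":0,"grip":1.8},{"tx":0,"ty":0,"tz":0,"rx":0,"ry":0,"rz":0,"grip":1.8}]'
cat > ang.py <<'E'
# tamper in the tool's x-z plane from its wrist-view width at several rows (upper face, 24 mm wide)
from h import *
import sys
im,e=snap("wrist",sys.argv[1]); h=cv2.cvtColor(im,cv2.COLOR_RGB2HSV)
i=cams.camera_info("wrist");M=np.array(i["mount"]);K=np.array(i["K"]);P=[]
wood=(h[...,0]>=10)&(h[...,0]<=22)&(h[...,1]>90)&(h[...,2]>90)
for r in range(0,215,3):
    u=np.where(wood[r,190:325])[0]+190
    if 40<len(u)<80 and np.ptp(u)+1-len(u)<3: 
        Z=.024*K[0,0]/(np.ptp(u)+1); P.append((r,np.ptp(u)+1,*(M@[0,(r-K[1,2])*Z/K[1,1],Z,1])[[0,2]]))
P=np.array(P); f=np.polyfit(P[:,2],P[:,3],1); a=np.degrees(np.arctan(f[0]))
print("rows",P[0,:2],P[-1,:2],"slope dz/dx deg",a,"pitch",readout.observe()["ee_rot"])
for r in range(0,200,1):
    if h[r,257,1]<60 and h[r+3,257,1]>90: print("steel/wood boundary row",r+2)
s=f[0];b=f[1]
for r in range(0,160,20):
    k=(r-K[1,2])/K[1,1]; d=M[:3,:3]@[0,k,1];c=M[:3,3]; t=(s*c[0]+b-c[2])/(d[2]-s*d[0]); print(r,(c+t*d)[[0,2]].round(4),end=" ")
E
python3 ang.py w21; python3 rv.py .5 .311 .1 180 45 0
```

```text
clock: 41.55
eef_pos: [0.5124, 0.3113, 0.1045]
ee_rot: [-179.7, 29.8, 0.1]
contact_force: [2.2, 1.3, 5.3]
gripper_width: 0.0229
grasp_force: 60.0
clock: 42.42
eef_pos: [0.511, 0.3107, 0.2132]
ee_rot: [-179.8, 30.0, 0.1]
contact_force: [0.4, 0.3, -2.1]
gripper_width: 0.0233
grasp_force: 60.0
rows [ 0. 60.] [213.  52.] slope dz/dx deg 0.9679540676719158 pitch [-1.79844598e+02  3.00255162e+01  5.45457918e-02]
0 [ 0.1105 -0.0112] 20 [ 0.1031 -0.0113] 40 [ 0.0956 -0.0115] 60 [ 0.0878 -0.0116] 80 [ 0.0799 -0.0117] 100 [ 0.0717 -0.0119] 120 [ 0.0633 -0.012 ] 140 [ 0.0547 -0.0122] shift [ -1.07   0.04 -11.27] rot [-0.002  0.261  0.001]
```

```bash
python3 -m crank '[{"tx":0,"ty":0,"tz":2,"rx":0,"ry":0.13,"rz":0,"grip":1.8},{"tx":0,"ty":0,"tz":1,"rx":0,"ry":0.13,"rz":0,"grip":1.8},{"tx":0,"ty":0,"tz":0,"rx":0,"ry":0,"rz":0,"grip":1.8},{"tx":0,"ty":0,"tz":0,"rx":0,"ry":0,"rz":0,"grip":1.8},{"tx":0,"ty":0,"tz":0,"rx":0,"ry":0,"rz":0,"grip":1.8}]'
cat > foot.py <<'E'
# tamper end points seen by the scene camera, on the vertical plane y=const
from h import *
import sys
np.set_printoptions(precision=4,suppress=True)
y=float(sys.argv[2]); im,_=snap("scene",sys.argv[1]); h=cv2.cvtColor(im,cv2.COLOR_RGB2HSV)
s=readout.observe();p=s["eef_pos"];th=np.radians(s["ee_rot"][1]);d=np.array([np.cos(th),0,-np.sin(th)])
g=proj("scene",[p+d*k for k in(-.06,0,.05,.1,.125,.155,.17)]);print("pred",g.round(1).tolist())
for k in np.arange(-.08,.2,.004):
    q=proj("scene",[p+d*k+[0,-.004,0]])[0]; print(round(k*1000),h[int(q[1]+.5),int(q[0]+.5)].tolist(),end=" ")
print(p,s["ee_rot"])
E
python3 foot.py s22 .3107
```

```text
clock: 43.1
eef_pos: [0.5109, 0.3111, 0.2437]
ee_rot: [-179.8, 44.8, 0.1]
contact_force: [0.0, 0.2, -1.8]
gripper_width: 0.0234
grasp_force: 60.0
pred [[353.0, 94.7], [356.4, 119.4], [359.2, 139.6], [361.9, 159.5], [363.3, 169.3], [364.8, 180.9], [365.6, 186.7]]
-80 [18, 45, 101] -76 [16, 54, 104] -72 [18, 50, 101] -68 [18, 52, 99] -64 [18, 53, 96] -60 [17, 43, 118] -56 [18, 34, 149] -52 [18, 31, 165] -48 [19, 30, 164] -44 [18, 52, 172] -40 [16, 121, 205] -36 [18, 129, 196] -32 [3, 214, 198] -28 [1, 219, 197] -24 [20, 148, 122] -20 [20, 121, 93] -16 [19, 64, 87] -12 [0, 12, 63] -8 [120, 9, 54] -4 [135, 10, 50] 0 [75, 15, 33] 4 [128, 31, 33] 8 [170, 21, 36] 12 [90, 25, 31] 16 [110, 24, 32] 20 [83, 31, 33] 24 [165, 15, 33] 28 [15, 25, 41] 32 [18, 100, 69] 36 [0, 12, 41] 40 [15, 30, 51] 44 [18, 134, 95] 48 [17, 132, 160] 52 [17, 130, 171] 56 [17, 129, 148] 60 [17, 129, 148] 64 [16, 129, 144] 68 [17, 128, 145] 72 [17, 127, 147] 76 [16, 127, 143] 80 [16, 129, 144] 84 [17, 128, 134] 88 [16, 131, 138] 92 [17, 132, 139] 96 [17, 128, 136] 100 [16, 129, 134] 104 [16, 128, 137] 108 [17, 127, 135] 112 [17, 131, 136] 116 [16, 131, 136] 120 [16, 125, 135] 124 [17, 130, 176] 128 [17, 134, 184] 132 [17, 73, 165] 136 [22, 28, 164] 140 [21, 29, 165] 144 [21, 29, 165] 148 [24, 29, 165] 152 [22, 29, 167] 156 [19, 33, 169] 160 [23, 34, 179] 164 [109, 127, 86] 168 [107, 168, 82] 172 [105, 152, 82] 176 [106, 151, 83] 180 [107, 159, 90] 184 [107, 160, 86] 188 [108, 144, 83] 192 [107, 157, 81] 196 [107, 148, 81] [0.5109 0.3111 0.2439] [-179.7579   44.7663    0.1257]
```

Foot is about 158 mm from the TCP. This time I'll go in with a ~9 mm up-slope margin and descend until contact.

```bash
python3 -m crank '[{"tx":1.5,"ty":0,"tz":-3,"rx":0,"ry":0,"rz":0,"grip":1.8},{"tx":1.6,"ty":0,"tz":-3,"rx":0,"ry":0,"rz":0,"grip":1.8},{"tx":-1,"ty":0,"tz":-1,"rx":0,"ry":0,"rz":0,"grip":1.8},{"tx":-1,"ty":0,"tz":-1,"rx":0,"ry":0,"rz":0,"grip":1.8},{"tx":-1,"ty":0,"tz":-1,"rx":0,"ry":0,"rz":0,"grip":1.8},{"tx":-0.5,"ty":0,"tz":-0.5,"rx":0,"ry":0,"rz":0,"grip":1.8},{"tx":-0.5,"ty":0,"tz":-0.5,"rx":0,"ry":0,"rz":0,"grip":1.8},{"tx":0,"ty":0,"tz":0,"rx":0,"ry":0,"rz":0,"grip":1.8},{"tx":0,"ty":0,"tz":0,"rx":0,"ry":0,"rz":0,"grip":1.8}]'; python3 rv.py .4994 .311 .1406 180 45 0; python3 foot.py s23 .311 | tail -1
```

```text
clock: 44.28
eef_pos: [0.5027, 0.311, 0.1438]
ee_rot: [-179.7, 44.8, 0.1]
contact_force: [0.6, 0.6, -1.0]
gripper_width: 0.0233
grasp_force: 60.0
shift [-0.33 -0.   -0.32] rot [-0.003  0.003  0.001]
-80 [21, 48, 100] -76 [19, 48, 100] -72 [21, 49, 98] -68 [20, 52, 98] -64 [19, 48, 101] -60 [20, 43, 107] -56 [21, 33, 154] -52 [20, 31, 167] -48 [20, 27, 167] -44 [17, 29, 169] -40 [17, 134, 205] -36 [17, 133, 202] -32 [7, 176, 185] -28 [1, 217, 194] -24 [1, 213, 195] -20 [1, 177, 138] -16 [20, 151, 132] -12 [17, 104, 98] -8 [19, 138, 100] -4 [150, 5, 55] 0 [130, 15, 51] 4 [60, 7, 37] 8 [110, 23, 33] 12 [60, 15, 35] 16 [90, 8, 32] 20 [110, 23, 34] 24 [102, 38, 34] 28 [100, 49, 31] 32 [20, 21, 36] 36 [17, 102, 70] 40 [120, 6, 40] 44 [110, 18, 42] 48 [20, 92, 58] 52 [15, 101, 78] 56 [16, 131, 166] 60 [16, 127, 148] 64 [16, 131, 146] 68 [16, 129, 144] 72 [16, 129, 144] 76 [17, 127, 141] 80 [16, 128, 139] 84 [17, 128, 138] 88 [17, 126, 136] 92 [16, 129, 136] 96 [17, 128, 133] 100 [17, 130, 131] 104 [17, 131, 136] 108 [16, 128, 138] 112 [16, 129, 138] 116 [17, 129, 132] 120 [17, 129, 132] 124 [17, 133, 180] 128 [17, 135, 180] 132 [20, 37, 145] 136 [20, 29, 161] 140 [20, 28, 163] 144 [21, 27, 161] 148 [22, 28, 163] 152 [23, 31, 166] 156 [23, 32, 166] 160 [24, 10, 128] 164 [107, 107, 86] 168 [107, 163, 91] 172 [107, 144, 99] 176 [106, 146, 96] 180 [106, 155, 135] 184 [107, 160, 143] 188 [115, 19, 79] 192 [19, 32, 153] 196 [20, 30, 172] [0.5028 0.311  0.1438] [-179.7416   44.7989    0.1041]
```

```bash
python3 -m crank '[{"tx":-0.2,"ty":0,"tz":-0.2,"rx":0,"ry":0,"rz":0,"grip":1.8},{"tx":-0.2,"ty":0,"tz":-0.2,"rx":0,"ry":0,"rz":0,"grip":1.8},{"tx":0,"ty":0,"tz":0,"rx":0,"ry":0,"rz":0,"grip":1.8}]'; python3 -m crank '[{"tx":-0.2,"ty":0,"tz":-0.2,"rx":0,"ry":0,"rz":0,"grip":1.8},{"tx":0,"ty":0,"tz":0,"rx":0,"ry":0,"rz":0,"grip":1.8}]'; python3 -m crank '[{"tx":-0.2,"ty":0,"tz":-0.2,"rx":0,"ry":0,"rz":0,"grip":1.8},{"tx":0,"ty":0,"tz":0,"rx":0,"ry":0,"rz":0,"grip":1.8}]'
```

```text
clock: 44.7
eef_pos: [0.4981, 0.3109, 0.1394]
ee_rot: [-179.8, 44.9, 0.1]
contact_force: [-0.6, 0.5, -1.1]
gripper_width: 0.0235
grasp_force: 60.0
clock: 44.95
eef_pos: [0.4962, 0.3109, 0.1374]
ee_rot: [-179.8, 44.9, 0.1]
contact_force: [0.8, -0.5, -1.6]
gripper_width: 0.0234
grasp_force: 60.0
clock: 45.2
eef_pos: [0.4949, 0.3111, 0.136]
ee_rot: [-179.7, 44.8, 0.1]
contact_force: [1.2, -1.1, 2.1]
gripper_width: 0.0238
grasp_force: 60.0
```

Contact is right where the floor plane should be. Releasing.

```bash
python3 -m crank '[{"tx":0,"ty":0,"tz":0,"rx":0,"ry":0,"rz":0,"grip":3},{"tx":0,"ty":0,"tz":0,"rx":0,"ry":0,"rz":0,"grip":4},{"tx":0,"ty":0,"tz":0,"rx":0,"ry":0,"rz":0,"grip":4},{"tx":0,"ty":0,"tz":0,"rx":0,"ry":0,"rz":0,"grip":4},{"tx":0,"ty":0,"tz":0,"rx":0,"ry":0,"rz":0,"grip":4}]'; python3 foot.py s24 .311 | tail -1 |cut -c1-2200
```

```text
clock: 45.82
eef_pos: [0.4943, 0.3109, 0.1355]
ee_rot: [-179.8, 44.8, 0.1]
contact_force: [-0.7, 0.4, -0.0]
gripper_width: 0.0398
grasp_force: 0.0
-80 [18, 50, 102] -76 [20, 47, 98] -72 [19, 49, 99] -68 [20, 52, 99] -64 [19, 48, 101] -60 [21, 38, 128] -56 [19, 32, 169] -52 [17, 32, 157] -48 [20, 31, 167] -44 [17, 32, 169] -40 [17, 57, 173] -36 [16, 124, 201] -32 [15, 141, 190] -28 [7, 177, 194] -24 [1, 198, 165] -20 [2, 130, 96] -16 [110, 15, 52] -12 [120, 10, 52] -8 [150, 5, 51] -4 [150, 9, 55] 0 [165, 10, 53] 4 [0, 0, 47] 8 [150, 7, 38] 12 [90, 13, 40] 16 [15, 12, 43] 20 [165, 12, 41] 24 [150, 6, 41] 28 [130, 20, 39] 32 [10, 45, 51] 36 [19, 151, 115] 40 [18, 100, 66] 44 [90, 7, 39] 48 [120, 13, 38] 52 [17, 106, 96] 56 [16, 125, 137] 60 [17, 130, 147] 64 [16, 131, 146] 68 [17, 130, 145] 72 [17, 129, 146] 76 [17, 130, 143] 80 [17, 128, 138] 84 [17, 128, 137] 88 [17, 132, 139] 92 [17, 127, 141] 96 [17, 127, 139] 100 [17, 130, 135] 104 [17, 129, 134] 108 [17, 129, 134] 112 [17, 133, 134] 116 [17, 131, 136] 120 [17, 132, 135] 124 [17, 131, 165] 128 [17, 133, 177] 132 [17, 137, 180] 136 [17, 88, 171] 140 [22, 29, 167] 144 [23, 31, 167] 148 [21, 33, 164] 152 [20, 36, 162] 156 [21, 32, 169] 160 [21, 35, 170] 164 [20, 38, 170] 168 [0, 0, 116] 172 [106, 161, 117] 176 [107, 156, 100] 180 [107, 152, 97] 184 [106, 155, 135] 188 [107, 164, 120] 192 [108, 144, 92] 196 [18, 31, 148] [0.4944 0.3109 0.1356] [-179.7688   44.8434    0.0924]
```

```bash
python3 -m crank '[{"tx":1.5,"ty":0,"tz":1.5,"rx":0,"ry":0,"rz":0,"grip":4},{"tx":3,"ty":0,"tz":3,"rx":0,"ry":0,"rz":0,"grip":4},{"tx":3,"ty":0,"tz":3,"rx":0,"ry":0,"rz":0,"grip":4},{"tx":3,"ty":0,"tz":3,"rx":0,"ry":0,"rz":0,"grip":4},{"tx":0,"ty":0,"tz":2,"rx":0,"ry":0,"rz":0,"grip":4},{"tx":0,"ty":0,"tz":0,"rx":0,"ry":0,"rz":0,"grip":4},{"tx":0,"ty":0,"tz":0,"rx":0,"ry":0,"rz":0,"grip":4}]'
cat > home.py <<'E'
from h import *
np.set_printoptions(precision=4,suppress=True)
u=np.array([-.7071,0,.7071]);n=np.array([.7071,0,.7071]);f=np.array([.6175,.311,.0225])
X=[f+u*s+n*.012 for s in(.0,.03,.1,.185,.192,.2)]
im,e=snap("wrist","wh"); sc,_=snap("scene","sh"); print(readout.observe()["eef_pos"])
print("pred wrist",proj("wrist",X,e)[:,1].round(1),"scene",proj("scene",X).round(1).tolist())
h=cv2.cvtColor(im,cv2.COLOR_RGB2HSV); q=int(proj("wrist",X,e)[4,0])
lab=["R" if (a[0]<7 or a[0]>172) and a[1]>140 else "w" if a[1]>90 and 8<a[0]<25 else "b" if 95<a[0]<130 and a[1]>90 else "." for a in h[:290,q]]
import itertools
r=0
for k,g in itertools.groupby(lab):
    m=len(list(g)); 
    if m>2: print(k,r,r+m,end="; ")
    r+=m
hs=cv2.cvtColor(sc,cv2.COLOR_RGB2HSV)
for nm,lo,hi in(("red",(0,150,100),(6,255,255)),("wood",(10,90,110),(22,255,255)),("steel",(0,0,125),(40,45,255))):
    m=np.zeros(hs.shape[:2],np.uint8)
    P=proj("scene",[f+u*s+n*.012 for s in np.linspace(-.04,.23,200)]).astype(int)
    print("\n"+nm,[tuple(p) for p in dict.fromkeys(map(tuple,P.tolist())) if all(lo[k]<=hs[p[1],p[0]][k]<=hi[k] for k in range(3))])
E
python3 home.py
```

```text
clock: 46.75
eef_pos: [0.5981, 0.3109, 0.2596]
ee_rot: [-179.8, 45.0, 0.1]
contact_force: [-0.1, 0.2, -0.9]
gripper_width: 0.0399
grasp_force: 0.0
[0.5982 0.3109 0.2594]
pred wrist [-44.6  -0.8  91.  187.1 194.4 202.6] scene [[358.1, 204.3], [356.7, 193.5], [353.1, 168.0], [348.6, 136.1], [348.3, 133.5], [347.8, 130.4]]
. 0 7; w 7 187; R 188 200; w 200 205; . 205 270; w 270 290; 
red [(348, 135), (348, 134), (348, 133), (348, 132)]

wood [(356, 191), (356, 190), (356, 189), (356, 188), (355, 188), (355, 187), (355, 186), (355, 185), (355, 184), (355, 183), (355, 182), (354, 181), (354, 180), (354, 179), (354, 178), (354, 177), (354, 176), (354, 175), (354, 174), (353, 174), (353, 173), (353, 172), (353, 171), (353, 170), (353, 169), (353, 168), (353, 167), (352, 167), (352, 166), (352, 165), (352, 164), (352, 163), (352, 162), (352, 161), (352, 160), (351, 160), (351, 159), (351, 158), (351, 157), (351, 156), (351, 155), (351, 154), (351, 153), (350, 152), (350, 151), (350, 150), (350, 149), (350, 148), (350, 147), (350, 146), (349, 145), (349, 144), (349, 143), (349, 142), (349, 141), (349, 140), (349, 139), (348, 138), (348, 137), (348, 136), (348, 131), (347, 131), (347, 130), (347, 129), (347, 128)]

steel [(360, 218), (359, 215), (359, 214), (359, 213), (357, 202), (357, 201), (357, 200), (357, 199), (357, 198), (357, 197), (357, 196), (356, 195), (356, 194), (356, 193), (356, 192), (347, 127), (347, 126), (347, 125), (347, 124), (346, 124), (346, 123), (346, 122), (346, 121), (346, 120), (346, 119), (346, 118)]
```

Laid in the trough: handle end row 205 against a predicted 203, and the steel boundary about 4 mm up-slope of home. I'll regrip with the tool vertical, push it gently down to the stop, and release again.

```bash
python3 -m crank '[{"tx":0,"ty":0,"tz":2,"rx":0,"ry":-0.1,"rz":0,"grip":4},{"tx":-1.5,"ty":0,"tz":0,"rx":0,"ry":-0.14,"rz":0,"grip":4},{"tx":-1.5,"ty":0,"tz":0,"rx":0,"ry":-0.14,"rz":0,"grip":4},{"tx":-1.5,"ty":0,"tz":0,"rx":0,"ry":-0.14,"rz":0,"grip":4},{"tx":-1.5,"ty":0,"tz":0,"rx":0,"ry":-0.14,"rz":0,"grip":4},{"tx":-1.5,"ty":0,"tz":0,"rx":0,"ry":-0.125,"rz":0,"grip":4},{"tx":-1.1,"ty":0,"tz":-2,"rx":0,"ry":0,"rz":0,"grip":4},{"tx":0,"ty":0,"tz":0,"rx":0,"ry":0,"rz":0,"grip":4},{"tx":0,"ty":0,"tz":0,"rx":0,"ry":0,"rz":0,"grip":4}]'; python3 rv.py .5115 .311 .110 180 0 0; python3 -c "
from rig import readout;print(readout.observe()['joint_positions'].round(1))"
```

```text
clock: 47.98
eef_pos: [0.5139, 0.3111, 0.2607]
ee_rot: [-179.8, -0.1, 0.1]
contact_force: [-0.4, 0.1, -0.1]
gripper_width: 0.0401
grasp_force: 0.0
shift [-2.400e-01 -1.000e-02 -1.507e+01] rot [-0.003  0.002 -0.001]
[3.000e+01 1.980e+01 9.480e+01 1.000e-01 6.530e+01 1.199e+02]
```

```bash
python3 -m crank '[{"tx":-0.25,"ty":0,"tz":-4,"rx":0,"ry":0,"rz":0,"grip":4},{"tx":0,"ty":0,"tz":-4,"rx":0,"ry":0,"rz":0,"grip":4},{"tx":0,"ty":0,"tz":-3,"rx":0,"ry":0,"rz":0,"grip":4},{"tx":0,"ty":0,"tz":-2,"rx":0,"ry":0,"rz":0,"grip":4},{"tx":0,"ty":0,"tz":-1.8,"rx":0,"ry":0,"rz":0,"grip":4},{"tx":0,"ty":0,"tz":0,"rx":0,"ry":0,"rz":0,"grip":4},{"tx":0,"ty":0,"tz":0,"rx":0,"ry":0,"rz":0,"grip":1.8},{"tx":0,"ty":0,"tz":0,"rx":0,"ry":0,"rz":0,"grip":1.8},{"tx":0,"ty":0,"tz":0,"rx":0,"ry":0,"rz":0,"grip":1.8}]' 15
python3 -m crank '[{"tx":0.2,"ty":0,"tz":-0.2,"rx":0,"ry":0,"rz":0,"grip":1.8},{"tx":0,"ty":0,"tz":0,"rx":0,"ry":0,"rz":0,"grip":1.8}]'
python3 -m crank '[{"tx":0.2,"ty":0,"tz":-0.2,"rx":0,"ry":0,"rz":0,"grip":1.8},{"tx":0,"ty":0,"tz":0,"rx":0,"ry":0,"rz":0,"grip":1.8}]'
```

```text
clock: 49.1
eef_pos: [0.5115, 0.3113, 0.1136]
ee_rot: [-179.8, -0.2, 0.1]
contact_force: [-0.0, -0.0, 2.2]
gripper_width: 0.0238
grasp_force: 15.0
clock: 49.35
eef_pos: [0.5127, 0.3112, 0.1124]
ee_rot: [-179.8, -0.1, 0.1]
contact_force: [-5.0, -1.8, 13.5]
gripper_width: 0.0243
grasp_force: 15.0
clock: 49.6
eef_pos: [0.5146, 0.3112, 0.1106]
ee_rot: [-179.8, -0.1, 0.1]
contact_force: [-7.2, -2.8, 16.7]
gripper_width: 0.0238
grasp_force: 15.0
```

Resistance came right away (about 17 N along the slope), so the foot is at the stop. Releasing for a moment, then gripping firmly.

```bash
python3 -m crank '[{"tx":-0.2,"ty":0,"tz":0.2,"rx":0,"ry":0,"rz":0,"grip":3.6},{"tx":0,"ty":0,"tz":0,"rx":0,"ry":0,"rz":0,"grip":3.6},{"tx":0,"ty":0,"tz":0,"rx":0,"ry":0,"rz":0,"grip":3.6},{"tx":0,"ty":0,"tz":0,"rx":0,"ry":0,"rz":0,"grip":3.6},{"tx":0,"ty":0,"tz":0,"rx":0,"ry":0,"rz":0,"grip":3.6},{"tx":0,"ty":0,"tz":0,"rx":0,"ry":0,"rz":0,"grip":3.6},{"tx":0,"ty":0,"tz":0,"rx":0,"ry":0,"rz":0,"grip":3.6}]'
python3 - <<'E'
from h import *
from h import *
u=np.array([-.7071,0,.7071]);n=np.array([.7071,0,.7071]);f=np.array([.6175,.311,.0225])
h=cv2.cvtColor(snap("scene","s25")[0],cv2.COLOR_RGB2HSV)
for s in range(-8,212,3):
    q=proj("scene",[f+u*s/1000+n*.012])[0]; print(s,h[int(q[1]+.5),int(q[0]+.5)].tolist(),end=" ")
E
```

```text
clock: 50.48
eef_pos: [0.5129, 0.3109, 0.1106]
ee_rot: [-179.8, -0.1, 0.1]
contact_force: [0.0, -0.6, -0.2]
gripper_width: 0.0359
grasp_force: 0.0
-8 [106, 150, 100] -5 [107, 141, 96] -2 [107, 154, 103] 1 [106, 161, 117] 4 [108, 117, 116] 7 [90, 6, 123] 10 [22, 34, 165] 13 [20, 32, 165] 16 [22, 29, 160] 19 [22, 30, 160] 22 [22, 28, 162] 25 [21, 30, 162] 28 [22, 30, 162] 31 [21, 27, 162] 34 [17, 34, 150] 37 [16, 118, 155] 40 [16, 135, 196] 43 [16, 133, 195] 46 [17, 133, 194] 49 [17, 135, 195] 52 [16, 135, 193] 55 [17, 133, 196] 58 [17, 133, 194] 61 [16, 133, 196] 64 [17, 134, 196] 67 [17, 133, 196] 70 [16, 131, 196] 73 [17, 132, 193] 76 [16, 132, 195] 79 [16, 135, 194] 82 [17, 134, 194] 85 [17, 130, 196] 88 [16, 135, 197] 91 [17, 131, 196] 94 [17, 132, 147] 97 [16, 130, 145] 100 [17, 127, 148] 103 [17, 131, 144] 106 [17, 131, 144] 109 [17, 129, 146] 112 [16, 134, 143] 115 [17, 130, 145] 118 [17, 130, 145] 121 [17, 132, 145] 124 [16, 128, 145] 127 [17, 133, 146] 130 [16, 130, 147] 133 [17, 128, 143] 136 [17, 128, 145] 139 [17, 130, 145] 142 [17, 132, 141] 145 [16, 127, 145] 148 [16, 130, 145] 151 [16, 129, 142] 154 [16, 129, 142] 157 [17, 127, 143] 160 [17, 131, 144] 163 [17, 125, 116] 166 [14, 96, 64] 169 [110, 48, 32] 172 [110, 24, 32] 175 [90, 7, 38] 178 [90, 6, 43] 181 [110, 19, 41] 184 [105, 12, 44] 187 [15, 127, 86] 190 [19, 105, 61] 193 [60, 8, 34] 196 [140, 21, 37] 199 [0, 6, 44] 202 [0, 12, 43] 205 [8, 24, 42] 208 [15, 38, 40] 211 [165, 16, 31]
```

Released and still. Now a firm grip and lift, then rotating upright above the sleeve.

```bash
python3 -m crank '[{"tx":0,"ty":0,"tz":0,"rx":0,"ry":0,"rz":0,"grip":1.8},{"tx":0,"ty":0,"tz":0,"rx":0,"ry":0,"rz":0,"grip":1.8},{"tx":0,"ty":0,"tz":0,"rx":0,"ry":0,"rz":0,"grip":1.8},{"tx":0,"ty":0,"tz":1,"rx":0,"ry":0,"rz":0,"grip":1.8},{"tx":0,"ty":0,"tz":3,"rx":0,"ry":0,"rz":0,"grip":1.8},{"tx":0,"ty":0,"tz":4,"rx":0,"ry":0,"rz":0,"grip":1.8},{"tx":0,"ty":0,"tz":5,"rx":0,"ry":0,"rz":0,"grip":1.8},{"tx":0,"ty":0,"tz":5,"rx":0,"ry":0,"rz":0,"grip":1.8},{"tx":0,"ty":-2,"tz":4,"rx":0,"ry":0,"rz":0,"grip":1.8},{"tx":0,"ty":0,"tz":0,"rx":0,"ry":0,"rz":0,"grip":1.8}]' 60
python3 -m crank '[{"tx":0.5,"ty":-2,"tz":0,"rx":0,"ry":0.1,"rz":0,"grip":1.8},{"tx":0.5,"ty":-3,"tz":0,"rx":0,"ry":0.1,"rz":0,"grip":1.8},{"tx":0.5,"ty":-3,"tz":0,"rx":0,"ry":0.1,"rz":0,"grip":1.8},{"tx":0.5,"ty":-3,"tz":0,"rx":0,"ry":0.1,"rz":0,"grip":1.8},{"tx":0.5,"ty":-3,"tz":0,"rx":0,"ry":0.1,"rz":0,"grip":1.8},{"tx":0.5,"ty":-3,"tz":0,"rx":0,"ry":0.1,"rz":0,"grip":1.8},{"tx":0.5,"ty":-2,"tz":0,"rx":0,"ry":0.1,"rz":0,"grip":1.8},{"tx":0.5,"ty":-1.4,"tz":0,"rx":0,"ry":0.085,"rz":0,"grip":1.8},{"tx":0,"ty":0,"tz":0,"rx":0,"ry":0,"rz":0,"grip":1.8},{"tx":0,"ty":0,"tz":0,"rx":0,"ry":0,"rz":0,"grip":1.8}]'
python3 rv.py .5566 .0866 .30 180 45 0
```

```text
clock: 51.78
eef_pos: [0.5143, 0.2909, 0.3348]
ee_rot: [-179.6, -0.5, 0.0]
contact_force: [-0.3, 0.0, -2.2]
gripper_width: 0.0237
grasp_force: 60.0
clock: 53.02
eef_pos: [0.5526, 0.0876, 0.33]
ee_rot: [-179.8, 44.8, 0.1]
contact_force: [-0.2, 1.0, -0.3]
gripper_width: 0.0238
grasp_force: 60.0
shift [ 0.4 -0.1 -3. ] rot [-0.003  0.003  0.001]
```

```bash
cat > up.py <<'E'
# upright tamper seen by the scene camera: edges of the +x face on rows, as points on the plane x = xf
from h import *
import sys
np.set_printoptions(precision=4,suppress=True)
im,_=snap("scene",sys.argv[1]); h=cv2.cvtColor(im,cv2.COLOR_RGB2HSV).astype(int); s=readout.observe(); p=s["eef_pos"]
F=np.array([float(v) for v in sys.argv[2:5]])  # believed foot centre
A=[F+[.012,0,k] for k in(0,.03,.06,.09)]; print("cam",(-np.array(cams.camera_info("scene")["R"]).T@np.array(cams.camera_info("scene")["t"])),"pred",proj("scene",A).round(1).tolist())
for k in np.arange(-.02,.10,.005):
    q=proj("scene",[F+[.012,0,k]])[0]; r=int(q[1]+.5);c=int(q[0]+.5); print(round(k*1e3),(c,r),"".join("w" if a[1]>90 and 8<a[0]<25 else "R" if a[1]>140 else "s" if a[1]<60 and a[2]>120 else "." for a in h[r,c-14:c+15]),h[r,c].tolist())
E
python3 up.py s26 .5643 .0876 .1937
```

```text
cam [ 1.215  -0.1328  1.1455] pred [[274.8, 171.7], [275.3, 164.3], [275.8, 156.5], [276.3, 148.3]]
-20 (275, 177) sssssssssssssssssssssssssssss [18, 30, 171]
-15 (275, 175) sssssssssssssssssssssssssss.. [18, 29, 159]
-10 (275, 174) ssssssssssssssssssssssssss... [21, 31, 158]
-5 (275, 173) sssssssssssssssssssssssss.... [18, 29, 158]
0 (275, 172) sssssssssssssssssssssssss.... [17, 30, 160]
5 (275, 171) ssssssssssssssssssssssss..... [18, 31, 164]
10 (275, 169) sssssssss......ssssssss...... [18, 29, 115]
15 (275, 168) ssssssss..........ssss....... [20, 25, 90]
20 (275, 167) ssssssss..........sss........ [23, 26, 89]
25 (275, 166) sssssss...........sss........ [20, 25, 91]
30 (275, 164) sssssss...........ss.......s. [22, 30, 92]
35 (275, 163) ssssss.....................s. [23, 25, 91]
40 (275, 162) ssssss.....................s. [18, 50, 102]
45 (276, 160) sssss..wwwwwwwwww........ss.s [17, 129, 109]
50 (276, 159) sssss..wwwwwwwwww........ss.s [17, 129, 111]
55 (276, 158) sssss..wwwwwwwww.........ssss [17, 128, 112]
60 (276, 156) sssssswwwwwwwww.........ss.ss [16, 125, 114]
65 (276, 155) sssssswwwwwwwww.........sssss [18, 117, 105]
70 (276, 154) sssss.wwwwwwwww.........sssss [16, 100, 92]
75 (276, 152) sssssswwwwwwww.........ss.sss [13, 52, 69]
80 (276, 151) sssssswwwwwwww.........ssssss [12, 22, 57]
85 (276, 150) ssssss.wwwwwww.........ssssss [30, 5, 54]
90 (276, 148) .ssss.w...............sssssss [105, 39, 52]
95 (276, 147) .....ww...............sssssss [101, 38, 53]
```

```bash
cat > wf.py <<'E'
from h import *
import sys
np.set_printoptions(precision=4,suppress=True)
im,e=snap("wrist",sys.argv[1]); h=cv2.cvtColor(im,cv2.COLOR_RGB2HSV).astype(int); p=readout.observe()["eef_pos"]
F=p+np.array([float(v) for v in sys.argv[2:4]])[[0,0,1]]*[1,0,1]
print("tcp",p,"pred foot edge(+x face)/boundary/mid",proj("wrist",[F+[.012,0,0],F+[.012,0,.03],F+[.012,0,.08]],e).round(1).tolist(),"rim pred",proj("wrist",[[.5683,.0866,.12],[.5683+.0235,.0866,.12],[.5683-.0235,.0866,.12]],e).round(1).tolist())
for r in range(0,180,5):
    print(r,"".join("w" if a[1]>90 and 8<a[0]<25 else "y" if a[1]>140 else chr(48+min(9,a[2]//26)) for a in h[r,190:330:2]))
E
python3 wf.py w27 .0117 -.1363
```

```text
tcp [0.5525 0.0878 0.331 ] pred foot edge(+x face)/boundary/mid [[257.1, 37.0], [257.0, 67.9], [256.7, 130.4]] rim pred [[258.9, -14.2], [259.0, -48.5], [258.8, 15.1]]
0 6666666666666666666787444444444444444445555556677766666666666666666666
5 6666666666666666666667764444444444444555556667776666666666666666666666
10 6666666666666666666666677754444454455555667777666666666666666666666666
15 6666666666666666666666666677778777767887777666666666666666666666666666
20 6666666666666666666666666666666666666666666666666666666666666666666666
25 6666666666666666666666666666666666666666666666666666666666666666666666
30 6666666666666666666666666666666666666666666666666666666666666666666666
35 6666666666666666666666666666666666666666666666666666666666666666666666
40 6666666666666666666666666666666666666666666666666666666666666666666666
45 6666666666666666666666666555555555555555555666666666666666666666666666
50 6666666666666666666666665444444444444444444666666666666666666666666666
55 6666666666666666666666665444444444444444444666666666666666666666666666
60 6666666666666666666666665444444444444444444
[... 1045 characters left out ...]
6666666666666666666666666
135 66666666666666666666666wwwwwwwwwwwwwwwwwwwww56666666666666666666666666
140 66666666666666666666666wwwwwwwwwwwwwwwwwwwww56666666666666666666666666
145 66666666666666666666666wwwwwwwwwwwwwwwwwwwww56666666666666666666666666
150 66666666666666666666666wwwwwwwwwwwwwwwwwwwwww6666666666666666666666666
155 66666666666666666666666wwwwwwwwwwwwwwwwwwwwww6666666666666666666666666
160 66666666666666666666666wwwwwwwwwwwwwwwwwwwwww6666666666666666666666666
165 6666666666666666666666wwwwwwwwwwwwwwwwwwwwwww6666666666666666666666666
170 6666666666666666666666wwwwwwwwwwwwwwwwwwwwwww6666666666666666666666666
175 6666666666666666666666wwwwwwwwwwwwwwwwwwwwwww6666666666666666666666666
```

The foot is about 130 mm below the TCP and well aligned sideways. Centring, lowering above the rim and rechecking.

```bash
python3 -m crank '[{"tx":0.48,"ty":-0.15,"tz":-2,"rx":0,"ry":0,"rz":0,"grip":1.8},{"tx":0,"ty":0,"tz":-2.5,"rx":0,"ry":0,"rz":0,"grip":1.8},{"tx":0,"ty":0,"tz":-2,"rx":0,"ry":0,"rz":0,"grip":1.8},{"tx":0,"ty":0,"tz":0,"rx":0,"ry":0,"rz":0,"grip":1.8},{"tx":0,"ty":0,"tz":0,"rx":0,"ry":0,"rz":0,"grip":1.8}]'; python3 wf.py w28 .0107 -.1305 | head -16; python3 -c "
from rig import cams
import cv2
" 
```

```text
clock: 53.75
eef_pos: [0.558, 0.0855, 0.266]
ee_rot: [-179.8, 44.8, 0.1]
contact_force: [-0.5, 0.8, -1.5]
gripper_width: 0.0237
grasp_force: 60.0
tcp [0.5581 0.0855 0.2663] pred foot edge(+x face)/boundary/mid [[257.2, 43.6], [257.0, 75.3], [256.8, 139.6]] rim pred [[255.7, 45.1], [255.5, 12.5], [255.8, 72.5]]
0 6666666666666656655555444444444444444444444434433456666466666666666666
5 6666666666656666555555444444444444444444444444443566666665655666666666
10 6666666666666666555555445677777777777777544444443566666666666666666566
15 66666666666666665555577777wwwwwwwwwwwww7777774443466666666666666665566
20 6666666666666666567777wwwwwwwwwwwwwwwwwwwwww77763466666666666666666666
25 66666666666666657774wwwwwwwwwwwwwwwwwwwwwwwwww455466666666666666666666
30 666666666666667777333wwwwwwwwwwwwwwwwwwwwwwww5445556666666666666666666
35 66666666666666776333334wwwwwwwwwwwwwwwwwwww554333555666666666666666666
40 66666666666666774333344444wwwwwwwwwwwwww555553333455666666666666666666
45 6666666666666777433344444444444444444444445553333455666666666666666666
50 6666666666666677744334444444444444444444444553334555666666666666666666
55 6666666666666667764444444444444444444444444554445556666666666666666666
60 6666666666666666677544445444444444444444444566777666666666666666666666
65 6666666666666666667777545444444444444444444677766666666666666666666666
70 6666666666666666666666775444444444444444444666666666666666666666666666
```

The foot is centred over the bore (columns 239..275 against a bore of 224..288). Inserting.

```bash
python3 -m crank '[{"tx":0,"ty":0,"tz":-1,"rx":0,"ry":0,"rz":0,"grip":1.8},{"tx":0,"ty":0,"tz":-1,"rx":0,"ry":0,"rz":0,"grip":1.8},{"tx":0,"ty":0,"tz":-1,"rx":0,"ry":0,"rz":0,"grip":1.8},{"tx":0,"ty":0,"tz":-1,"rx":0,"ry":0,"rz":0,"grip":1.8},{"tx":0,"ty":0,"tz":0,"rx":0,"ry":0,"rz":0,"grip":1.8}]'
python3 -m crank '[{"tx":0,"ty":0,"tz":-0.5,"rx":0,"ry":0,"rz":0,"grip":1.8},{"tx":0,"ty":0,"tz":0,"rx":0,"ry":0,"rz":0,"grip":1.8}]'
python3 -m crank '[{"tx":0,"ty":0,"tz":-0.4,"rx":0,"ry":0,"rz":0,"grip":1.8},{"tx":0,"ty":0,"tz":0,"rx":0,"ry":0,"rz":0,"grip":1.8}]'
```

```text
clock: 54.42
eef_pos: [0.5572, 0.0854, 0.2245]
ee_rot: [-179.8, 45.0, 0.1]
contact_force: [0.4, -0.1, -1.4]
gripper_width: 0.0233
grasp_force: 60.0
clock: 54.68
eef_pos: [0.5578, 0.0854, 0.2209]
ee_rot: [-179.8, 44.8, 0.1]
contact_force: [0.0, -0.1, 1.8]
gripper_width: 0.0236
grasp_force: 60.0
clock: 54.92
eef_pos: [0.5578, 0.0854, 0.217]
ee_rot: [-179.8, 44.8, 0.1]
contact_force: [0.2, -0.7, 4.3]
gripper_width: 0.0238
grasp_force: 60.0
```

```bash
python3 -m crank '[{"tx":0,"ty":0,"tz":-0.3,"rx":0,"ry":0,"rz":0,"grip":1.8},{"tx":0,"ty":0,"tz":0,"rx":0,"ry":0,"rz":0,"grip":1.8}]'
python3 -m crank '[{"tx":0,"ty":0,"tz":-0.2,"rx":0,"ry":0,"rz":0,"grip":1.8},{"tx":0,"ty":0,"tz":0,"rx":0,"ry":0,"rz":0,"grip":1.8}]'
python3 -m crank '[{"tx":0,"ty":0,"tz":-0.1,"rx":0,"ry":0,"rz":0,"grip":1.8},{"tx":0,"ty":0,"tz":0,"rx":0,"ry":0,"rz":0,"grip":1.8}]'
```

```text
clock: 55.18
eef_pos: [0.5579, 0.0854, 0.2149]
ee_rot: [-179.8, 44.8, 0.1]
contact_force: [0.5, -0.7, 8.8]
gripper_width: 0.0238
grasp_force: 60.0
clock: 55.42
eef_pos: [0.558, 0.0854, 0.2149]
ee_rot: [-179.7, 44.8, 0.1]
contact_force: [1.0, -0.7, 18.4]
gripper_width: 0.0232
grasp_force: 60.0
clock: 55.68
eef_pos: [0.558, 0.0855, 0.2148]
ee_rot: [-179.7, 44.8, 0.1]
contact_force: [0.7, -1.1, 22.3]
gripper_width: 0.0233
grasp_force: 60.0
```

Bottomed out: the force jumped to 22 N with no further travel. Holding while I compare the pointer's position before, during and after.

```bash
python3 -m crank '[{"tx":0,"ty":0,"tz":0,"rx":0,"ry":0,"rz":0,"grip":1.8},{"tx":0,"ty":0,"tz":0,"rx":0,"ry":0,"rz":0,"grip":1.8},{"tx":0,"ty":0,"tz":0,"rx":0,"ry":0,"rz":0,"grip":1.8},{"tx":0,"ty":0,"tz":0,"rx":0,"ry":0,"rz":0,"grip":1.8},{"tx":0,"ty":0,"tz":0,"rx":0,"ry":0,"rz":0,"grip":1.8}]'
cat > ptr.py <<'E'
from h import *
import sys
snap("scene",sys.argv[1])
for n in("s24",sys.argv[1]):
    im=np.load(f"pics/{n}.npy")[170:240,255:310]
    print(n,[((c+[255,170]).round(1).tolist(),int(s[4])) for c,s in blobs(im,(0,120,70),(8,255,255),2)+blobs(im,(172,120,70),(180,255,255),2)])
E
python3 ptr.py s29
```

```text
clock: 56.3
eef_pos: [0.558, 0.0855, 0.2148]
ee_rot: [-179.7, 44.8, 0.1]
contact_force: [-0.1, -0.7, 23.0]
gripper_width: 0.0236
grasp_force: 60.0
s24 []
s29 []
```

Travel from first contact was about 8 mm, then a hard stop, so it's fully pressed. Lifting out and checking for slip in the grip.

```bash
python3 -m crank '[{"tx":0,"ty":0,"tz":1,"rx":0,"ry":0,"rz":0,"grip":1.8},{"tx":0,"ty":0,"tz":2,"rx":0,"ry":0,"rz":0,"grip":1.8},{"tx":0,"ty":0,"tz":2,"rx":0,"ry":0,"rz":0,"grip":1.8},{"tx":0,"ty":0,"tz":3,"rx":0,"ry":0,"rz":0,"grip":1.8},{"tx":0,"ty":0,"tz":4,"rx":0,"ry":0,"rz":0,"grip":1.8},{"tx":0,"ty":0,"tz":0,"rx":0,"ry":0,"rz":0,"grip":1.8},{"tx":0,"ty":0,"tz":0,"rx":0,"ry":0,"rz":0,"grip":1.8}]'; python3 wf.py w30 .0107 -.1305 | sed -n '1p;8,24p'
```

```text
clock: 57.22
eef_pos: [0.5575, 0.0854, 0.3302]
ee_rot: [-179.8, 44.8, 0.1]
contact_force: [-0.0, 0.1, -1.6]
gripper_width: 0.024
grasp_force: 60.0
tcp [0.5572 0.0854 0.3297] pred foot edge(+x face)/boundary/mid [[257.1, 43.2], [257.0, 74.8], [256.7, 138.8]] rim pred [[255.9, -7.7], [255.8, -40.8], [256.0, 20.7]]
30 6666666666666666666666666666666666666666666666666666666666666666666666
35 6666666666666666666666666666666666666666666666666666666666666666666666
40 6666666666666666666666666666666666666666666666666666666666666666666666
45 6666666666666666666666666555555555555555545666666666666666666666666666
50 6666666666666666666666665444444444444444544666666666666666666666666666
55 6666666666666666666666665444444444444444444666666666666666666666666666
60 6666666666666666666666665444444444444444444666666666666666666666666666
65 6666666666666666666666665444444444444444444666666666666666666666666666
70 6666666666666666666666665444444444444444444666666666666666666666666666
75 6666666666666666666666665666566555555555555666666666666666666666766666
80 666666666666666666666666wwwwwwwwwwwwwwwwwww666666666666666666666666666
85 666666666666666666666666wwwwwwwwwwwwwwwwwww566666666666666666666666666
90 666666666666666666666666wwwwwwwwwwwwwwwwwww566666666666666666666666666
95 666666666666666666666666wwwwwwwwwwwwwwwwwww566666666666666666666666666
100 666666666666666666666666wwwwwwwwwwwwwwwwwww466666666666666666666666666
105 666666666666666666666666wwwwwwwwwwwwwwwwwwww66666666666666666666666666
110 666666666666666666666666wwwwwwwwwwwwwwwwwwww66666666666666666666666666
```

No slip. Carrying it back to the rest.

```bash
python3 -m crank '[{"tx":-0.6,"ty":2,"tz":0.5,"rx":0,"ry":-0.1,"rz":0,"grip":1.8},{"tx":-0.6,"ty":3,"tz":0,"rx":0,"ry":-0.1,"rz":0,"grip":1.8},{"tx":-0.6,"ty":3,"tz":0,"rx":0,"ry":-0.1,"rz":0,"grip":1.8},{"tx":-0.6,"ty":3,"tz":0,"rx":0,"ry":-0.1,"rz":0,"grip":1.8},{"tx":-0.6,"ty":3,"tz":0,"rx":0,"ry":-0.1,"rz":0,"grip":1.8},{"tx":-0.6,"ty":3,"tz":0,"rx":0,"ry":-0.1,"rz":0,"grip":1.8},{"tx":-0.5,"ty":3,"tz":0,"rx":0,"ry":-0.1,"rz":0,"grip":1.8},{"tx":-0.5,"ty":2.6,"tz":0,"rx":0,"ry":-0.085,"rz":0,"grip":1.8},{"tx":0,"ty":0,"tz":0,"rx":0,"ry":0,"rz":0,"grip":1.8},{"tx":0,"ty":0,"tz":0,"rx":0,"ry":0,"rz":0,"grip":1.8}]'; python3 rv.py .5105 .311 .115 180 0 0; python3 foot.py s31 .311 | head -1; python3 - <<'E'
from h import *
# lateral check in wrist view: lips vs tamper
im,e=snap("wrist","w31");h=cv2.cvtColor(im,cv2.COLOR_RGB2HSV)
b=(h[...,0]>95)&(h[...,0]<130)&(h[...,1]>120)
for r in range(0,150,15):
    u=np.where(b[r,150:380])[0]+150
    if len(u): runs=np.split(u,np.where(np.diff(u)>2)[0]+1); print(r,[(int(a[0]),int(a[-1])) for a in runs if len(a)>2])
E
```

```text
clock: 58.52
eef_pos: [0.5114, 0.3109, 0.3346]
ee_rot: [-179.9, 0.0, 0.1]
contact_force: [0.4, 0.1, -2.0]
gripper_width: 0.0238
grasp_force: 60.0
shift [-9.000e-02  1.000e-02 -2.196e+01] rot [-0.002 -0.    -0.001]
pred [[353.7, 75.1], [363.3, 93.2], [371.6, 109.1], [380.4, 125.7], [385.0, 134.4], [390.6, 145.0], [393.5, 150.5]]
75 [(224, 236)]
90 [(225, 236)]
105 [(226, 235)]
120 [(226, 234)]
135 []
```

```bash
python3 -m crank '[{"tx":-0.1,"ty":0,"tz":-5,"rx":0,"ry":0,"rz":0,"grip":1.8},{"tx":0,"ty":0,"tz":-5,"rx":0,"ry":0,"rz":0,"grip":1.8},{"tx":0,"ty":0,"tz":-5,"rx":0,"ry":0,"rz":0,"grip":1.8},{"tx":0,"ty":0,"tz":-3.5,"rx":0,"ry":0,"rz":0,"grip":1.8},{"tx":0,"ty":0,"tz":-2,"rx":0,"ry":0,"rz":0,"grip":1.8},{"tx":0,"ty":0,"tz":-1,"rx":0,"ry":0,"rz":0,"grip":1.8},{"tx":0,"ty":0,"tz":0,"rx":0,"ry":0,"rz":0,"grip":1.8},{"tx":0,"ty":0,"tz":0,"rx":0,"ry":0,"rz":0,"grip":1.8}]'
python3 -m crank '[{"tx":0,"ty":0,"tz":-0.2,"rx":0,"ry":0,"rz":0,"grip":1.8},{"tx":0,"ty":0,"tz":0,"rx":0,"ry":0,"rz":0,"grip":1.8}]'
```

```text
clock: 59.62
eef_pos: [0.5115, 0.3116, 0.1215]
ee_rot: [-179.8, -0.2, 0.0]
contact_force: [0.0, 0.3, -1.7]
gripper_width: 0.0237
grasp_force: 60.0
clock: 59.88
eef_pos: [0.5108, 0.3116, 0.1191]
ee_rot: [-179.8, -0.2, 0.1]
contact_force: [-0.1, -0.3, -1.5]
gripper_width: 0.0234
grasp_force: 60.0
```

```bash
python3 -m crank '[{"tx":0,"ty":0,"tz":-0.2,"rx":0,"ry":0,"rz":0,"grip":1.8},{"tx":0,"ty":0,"tz":-0.2,"rx":0,"ry":0,"rz":0,"grip":1.8},{"tx":0,"ty":0,"tz":0,"rx":0,"ry":0,"rz":0,"grip":1.8}]'
python3 -m crank '[{"tx":0,"ty":0,"tz":-0.15,"rx":0,"ry":0,"rz":0,"grip":1.8},{"tx":0,"ty":0,"tz":0,"rx":0,"ry":0,"rz":0,"grip":1.8}]'
```

```text
clock: 60.25
eef_pos: [0.5105, 0.3114, 0.1144]
ee_rot: [-179.8, -0.1, 0.1]
contact_force: [-0.2, -0.4, -2.1]
gripper_width: 0.0239
grasp_force: 60.0
clock: 60.5
eef_pos: [0.5107, 0.3114, 0.113]
ee_rot: [-179.8, -0.1, 0.1]
contact_force: [-0.2, 0.5, -0.4]
gripper_width: 0.0236
grasp_force: 60.0
```

Just touching the floor, about 3 mm up-slope of the stop. I'll slide down-slope to the stop with a light grip, then release.

```bash
python3 -m crank '[{"tx":0,"ty":0,"tz":0,"rx":0,"ry":0,"rz":0,"grip":1.8},{"tx":0.2,"ty":0,"tz":-0.2,"rx":0,"ry":0,"rz":0,"grip":1.8},{"tx":0.2,"ty":0,"tz":-0.2,"rx":0,"ry":0,"rz":0,"grip":1.8},{"tx":0,"ty":0,"tz":0,"rx":0,"ry":0,"rz":0,"grip":1.8}]' 15
python3 -m crank '[{"tx":-0.1,"ty":0,"tz":0.1,"rx":0,"ry":0,"rz":0,"grip":4},{"tx":0,"ty":0,"tz":0,"rx":0,"ry":0,"rz":0,"grip":4},{"tx":0,"ty":0,"tz":0,"rx":0,"ry":0,"rz":0,"grip":4},{"tx":0,"ty":0,"tz":4,"rx":0,"ry":0,"rz":0,"grip":4},{"tx":0,"ty":0,"tz":5,"rx":0,"ry":0,"rz":0,"grip":4},{"tx":1,"ty":0,"tz":5,"rx":0,"ry":0.17,"rz":0,"grip":4},{"tx":2,"ty":0,"tz":1,"rx":0,"ry":0.17,"rz":0,"grip":4},{"tx":2,"ty":0,"tz":0,"rx":0,"ry":0.15,"rz":0,"grip":4},{"tx":2,"ty":0,"tz":0,"rx":0,"ry":0.15,"rz":0,"grip":4},{"tx":1.7,"ty":0,"tz":0,"rx":0,"ry":0.145,"rz":0,"grip":4},{"tx":0,"ty":0,"tz":0,"rx":0,"ry":0,"rz":0,"grip":4},{"tx":0,"ty":0,"tz":0,"rx":0,"ry":0,"rz":0,"grip":4}]'
python3 home.py
```

```text
clock: 61.0
eef_pos: [0.5138, 0.3115, 0.1099]
ee_rot: [-179.8, -0.0, 0.1]
contact_force: [-7.1, -1.2, 8.9]
gripper_width: 0.0239
grasp_force: 15.0
clock: 62.5
eef_pos: [0.6002, 0.3115, 0.2576]
ee_rot: [-179.8, 44.4, 0.0]
contact_force: [-0.1, 0.5, 1.1]
gripper_width: 0.0398
grasp_force: 0.0
[0.6    0.3119 0.2599]
pred wrist [-37.3   5.7  96.2 191.6 198.8 207.1] scene [[358.1, 204.3], [356.7, 193.5], [353.1, 168.0], [348.6, 136.1], [348.3, 133.5], [347.8, 130.4]]
. 0 13; w 13 192; R 192 204; w 205 210; . 210 274; w 274 290; 
red [(348, 135), (348, 134), (348, 133), (348, 132)]

wood [(356, 191), (356, 190), (356, 189), (356, 188), (355, 188), (355, 187), (355, 186), (355, 185), (355, 184), (355, 183), (355, 182), (354, 181), (354, 180), (354, 179), (354, 178), (354, 177), (354, 176), (354, 175), (354, 174), (353, 174), (353, 173), (353, 172), (353, 171), (353, 170), (353, 169), (353, 168), (353, 167), (352, 167), (352, 166), (352, 165), (352, 164), (352, 163), (352, 162), (352, 161), (352, 160), (351, 160), (351, 159), (351, 158), (351, 157), (351, 156), (351, 155), (351, 154), (351, 153), (350, 152), (350, 151), (350, 150), (350, 149), (350, 148), (350, 147), (350, 146), (349, 145), (349, 144), (349, 143), (349, 142), (349, 141), (349, 140), (349, 139), (348, 138), (348, 137), (348, 136), (347, 131), (347, 130), (347, 129), (347, 128)]

steel [(360, 218), (359, 215), (359, 214), (359, 213), (357, 202), (357, 201), (357, 200), (357, 199), (357, 198), (357, 197), (357, 196), (356, 195), (356, 194), (356, 193), (356, 192), (347, 126), (347, 125), (347, 124), (346, 124), (346, 123), (346, 122), (346, 121), (346, 120), (346, 119), (346, 118)]
```

The tamper is home again at the identical resting position. Now the cover: move over and locate the knob.

```bash
python3 -m crank '[{"tx":0,"ty":-1,"tz":2,"rx":0,"ry":-0.14,"rz":0,"grip":4},{"tx":0,"ty":-4,"tz":0,"rx":0,"ry":-0.14,"rz":0,"grip":4},{"tx":0,"ty":-4,"tz":0,"rx":0,"ry":-0.14,"rz":0,"grip":4},{"tx":0,"ty":-4,"tz":0,"rx":0,"ry":-0.14,"rz":0,"grip":4},{"tx":0,"ty":-4,"tz":0,"rx":0,"ry":-0.14,"rz":0,"grip":4},{"tx":0,"ty":-4,"tz":0,"rx":0,"ry":-0.08,"rz":0,"grip":4},{"tx":0.5,"ty":-4,"tz":0,"rx":0,"ry":0,"rz":0,"grip":4},{"tx":0.5,"ty":-4,"tz":-1.7,"rx":0,"ry":0,"rz":0,"grip":4},{"tx":0,"ty":0,"tz":0,"rx":0,"ry":0,"rz":0,"grip":4},{"tx":0,"ty":0,"tz":0,"rx":0,"ry":0,"rz":0,"grip":4}]'; python3 - <<'E'
from h import *
np.set_printoptions(precision=4,suppress=True)
im,e=snap("wrist","w32"); p=readout.observe(); print(p["eef_pos"],p["ee_rot"])
g=proj("wrist",[[.661,.022,.156],[.642,.094,.128]],e); print("pred knob, hinge",g)
x,y=g[0].astype(int); c=cv2.cvtColor(im,cv2.COLOR_RGB2GRAY)[max(y-45,0):y+45,x-45:x+45]
n,l,s,ce=cv2.connectedComponentsWithStats((c<50).astype(np.uint8))
for k in range(1,n):
    if s[k,4]>60: q=ce[k]+[x-45,max(y-45,0)]; print(s[k],q,plane("wrist",[q],.150,e))
E
```

```text
clock: 63.85
eef_pos: [0.6102, 0.0221, 0.2627]
ee_rot: [-179.8, -0.4, 0.0]
contact_force: [-0.4, -0.4, 0.7]
gripper_width: 0.0399
grasp_force: 0.0
[0.6104 0.0225 0.2626] [-179.8473   -0.3778    0.0892]
pred knob, hinge [[257.1326 131.4959]
 [175.3517 151.1966]]
```

```bash
python3 - <<'E'
from h import *
g=cv2.cvtColor(np.load("pics/w32.npy"),cv2.COLOR_RGB2GRAY)
for r in range(84,200,6): print(r," ".join(f"{v//10:2d}" for v in g[r,160:330:6]))
E
```

```text
84 13 14 14 14 14 14 14 14 15 15 15 14 15 14 14 14 14 15 14 15 14 18 15 17 16 17 10 10 13
90 14 14 14 14 15 14 14 14 14 14 15 14 15 15 14 14 15 14 15 15 15 17 17 15 17 17 10 10 10
96 14 14 14 14 14 14 14 15 14 15 14 14 14 14 21 22 21 22 21 15 14 18 17 17 16 13 10 10 10
102 14 14 14 13 15 14 15 15 14 15 14 14 17 21 22 22 21 21 21 21 15 17 18 18 17 10 10 10 10
108 14 14 14 14 14 14 15 14 14 14 15 14 22 21 21 21 21 21 22 21 21 14 14 14 15 11 10 10 11
114 14 14 14 14 15 14 14 15 15 14 11 21 21 21 21 22 18 15 15 15 15 12 11 10 10 10 10 10 10
120 14 12 12 14 16 16 16 16 16 16 16 21 22 21 21  6  6  6 16 15 15 12 11 10 11 10 14 10 10
126 14 17 16 16 16 16 16 16 16 16 20 23 22 22 11  6  6  6 15 15 15 13 10 15 14 15 15 14 10
132 15 16 16 16 16 16 14 21 21 21 22 23 22 22 21  6  6  6 15 15 20 15 14 15 15 15 14 15 14
138 14 16 16 15 21 22 21 22 22 21 22 21 22 21 22 21 19 21 21 21 21 14 15 15 15 15 14 14 14
144 14 10 10 10 21 22 22 22 21 21 21 17 21 21 21 21 21 22 21 21 16 15 15 14 15 14 14 14 14
150 14 10 10 10 14 21 22 22 16 16 15 15 10 21 21 22 21 21 21 17 14 15 14 14 15 15 14 14 14
156 14 10 10 10 16 16 16 16 16 16 16 15 10 14 15 16 18 15 15 14 15 15 14 14 14 14 15 14 14
162 14 14 17 16 16 16 16 16 16 16 16 15  9 14 14 15 15 15 14 15 14 14 14 14 14 15 14 14 14
168 14 15 17 17 16 16 16 16 16 16 16 16 12 10 15 14 11 12 10 10 10 10 10 15 14 14 14 15 15
174 15 15 16 16 16 16 12 16 16 15 16 15 11 10 10 10 10 10 10 10 10 10 10 14 14 15 14 15 15
180 14 15 13 12 16 16 10  8  8 10 11 11 11 10 10 10 10 10 10 10 10 10 10 10 14 14 14 14 14
186 15 15 14 11  8  8  8  8  7  8  8 11 11 10 10 10 10 10 10 10 10 10 10 10 15 14 14 15 14
192 15 14 15 16 10  8  8  7  8  8  7 11 11 10 10 10 10 11 10 10 10 10 10 10 14 14 14 15 14
198 15 14 14 14  8  8  8  8  7  7  7 10 11 10 10 10  9 10 10 10 10 10 11 15 15 14 14 15 14
```

```bash
python3 -m crank '[{"tx":2.7,"ty":0,"tz":-3,"rx":0,"ry":0,"rz":0,"grip":4},{"tx":2.75,"ty":0,"tz":-3,"rx":0,"ry":0,"rz":0,"grip":4},{"tx":0,"ty":0,"tz":-3.5,"rx":0,"ry":0,"rz":0,"grip":4},{"tx":0,"ty":0,"tz":-2,"rx":0,"ry":0,"rz":0,"grip":4},{"tx":0,"ty":0,"tz":-1.2,"rx":0,"ry":0,"rz":0,"grip":4},{"tx":0,"ty":0,"tz":0,"rx":0,"ry":0,"rz":0,"grip":1},{"tx":0,"ty":0,"tz":0,"rx":0,"ry":0,"rz":0,"grip":1},{"tx":0,"ty":0,"tz":0,"rx":0,"ry":0,"rz":0,"grip":1},{"tx":0,"ty":0,"tz":0,"rx":0,"ry":0,"rz":0,"grip":1}]' 20
python3 -c "
import numpy as np
h=np.array([.642,.094]);a=np.radians(np.linspace(107.9,4,15));p=h+.075*np.c_[-np.cos(a),-np.sin(a)];print(np.round(np.diff(p,axis=0)*100,2).tolist())"
```

```text
clock: 65.03
eef_pos: [0.6649, 0.0238, 0.1352]
ee_rot: [-179.7, -0.3, 0.0]
contact_force: [-3.0, 10.9, 1.4]
gripper_width: 0.018
grasp_force: 20.0
[[-0.94, -0.24], [-0.96, -0.11], [-0.97, 0.01], [-0.96, 0.14], [-0.94, 0.26], [-0.89, 0.38], [-0.84, 0.49], [-0.77, 0.59], [-0.68, 0.69], [-0.59, 0.77], [-0.49, 0.84], [-0.37, 0.9], [-0.25, 0.94], [-0.13, 0.96]]
```

```bash
python3 -m crank '[{"tx":-0.94,"ty":-0.2,"tz":0,"rx":0,"ry":0,"rz":0,"grip":1},{"tx":-0.96,"ty":-0.1,"tz":0,"rx":0,"ry":0,"rz":0,"grip":1},{"tx":-0.97,"ty":0,"tz":0,"rx":0,"ry":0,"rz":0,"grip":1},{"tx":-0.96,"ty":0.14,"tz":0,"rx":0,"ry":0,"rz":0,"grip":1},{"tx":-0.94,"ty":0.26,"tz":0,"rx":0,"ry":0,"rz":0,"grip":1},{"tx":-0.89,"ty":0.38,"tz":0,"rx":0,"ry":0,"rz":0,"grip":1},{"tx":-0.84,"ty":0.49,"tz":0,"rx":0,"ry":0,"rz":0,"grip":1}]'
python3 -m crank '[{"tx":-0.77,"ty":0.59,"tz":0,"rx":0,"ry":0,"rz":0,"grip":1},{"tx":-0.68,"ty":0.69,"tz":0,"rx":0,"ry":0,"rz":0,"grip":1},{"tx":-0.59,"ty":0.77,"tz":0,"rx":0,"ry":0,"rz":0,"grip":1},{"tx":-0.49,"ty":0.84,"tz":0,"rx":0,"ry":0,"rz":0,"grip":1},{"tx":-0.37,"ty":0.9,"tz":0,"rx":0,"ry":0,"rz":0,"grip":1},{"tx":-0.25,"ty":0.94,"tz":0,"rx":0,"ry":0,"rz":0,"grip":1},{"tx":-0.13,"ty":0.9,"tz":0,"rx":0,"ry":0,"rz":0,"grip":1},{"tx":0,"ty":0,"tz":0,"rx":0,"ry":0,"rz":0,"grip":1}]'
```

```text
clock: 65.9
eef_pos: [0.6055, 0.0351, 0.1357]
ee_rot: [-179.5, -1.0, -0.1]
contact_force: [19.1, 19.6, -16.0]
gripper_width: 0.0175
grasp_force: 20.0
clock: 66.9
eef_pos: [0.5675, 0.0876, 0.1352]
ee_rot: [-179.9, -0.3, 0.1]
contact_force: [-1.2, -2.0, 6.5]
gripper_width: 0.0176
grasp_force: 20.0
```

```bash
python3 -m crank '[{"tx":0,"ty":0.2,"tz":0,"rx":0,"ry":0,"rz":0,"grip":1},{"tx":0,"ty":0.2,"tz":0,"rx":0,"ry":0,"rz":0,"grip":1},{"tx":0,"ty":0,"tz":0,"rx":0,"ry":0,"rz":0,"grip":1}]'
python3 -m crank '[{"tx":0,"ty":-0.2,"tz":0,"rx":0,"ry":0,"rz":0,"grip":5},{"tx":0,"ty":0,"tz":0,"rx":0,"ry":0,"rz":0,"grip":5},{"tx":0,"ty":0,"tz":0,"rx":0,"ry":0,"rz":0,"grip":5},{"tx":0,"ty":0,"tz":4,"rx":0,"ry":0,"rz":0,"grip":5},{"tx":0,"ty":0,"tz":6,"rx":0,"ry":0,"rz":0,"grip":5},{"tx":-2.5,"ty":0,"tz":2,"rx":0,"ry":0,"rz":0,"grip":5},{"tx":-3,"ty":0,"tz":0,"rx":0,"ry":0,"rz":0,"grip":5},{"tx":0,"ty":0,"tz":0,"rx":0,"ry":0,"rz":0,"grip":5},{"tx":0,"ty":0,"tz":0,"rx":0,"ry":0,"rz":0,"grip":5}]'
python3 - <<'E'
from h import *
np.set_printoptions(precision=4,suppress=True)
im,e=snap("wrist","w33"); g=cv2.cvtColor(im,cv2.COLOR_RGB2GRAY)
P=proj("wrist",[[.5683,.0866,.156],[.642,.094,.128]],e); print("closed-knob pred, hinge pred",P)
for w,(x,y) in zip("kh",P.astype(int)):
    r=28; c=g[max(y-r,0):y+r,x-r:x+r]; n,l,s,ce=cv2.connectedComponentsWithStats((c<(75 if w=="k" else 110)).astype(np.uint8))
    for k in range(1,n):
        if s[k,4]>100: q=ce[k]+[x-r,max(y-r,0)]; print(w,s[k],q,plane("wrist",[q],.15 if w=="k" else .128,e))
E
```

```text
clock: 67.28
eef_pos: [0.5675, 0.0879, 0.1352]
ee_rot: [179.8, -0.3, 0.1]
contact_force: [-1.2, -20.6, 7.9]
gripper_width: 0.0174
grasp_force: 20.0
clock: 68.4
eef_pos: [0.5129, 0.0898, 0.254]
ee_rot: [-179.9, -0.3, 0.1]
contact_force: [0.2, 0.5, -0.8]
gripper_width: 0.0498
grasp_force: 0.0
closed-knob pred, hinge pred [[261.1046 125.7154]
 [251.6093  26.9218]]
k [ 17  17  22  23 385] [260.3221 125.0416] [[0.5685 0.0871 0.15  ]]
h [ 15  12  23  26 471] [249.2166  24.2994] [[0.6438 0.0959 0.128 ]]
```

The cover is hard against its closed stop, with the knob over the sleeve axis, and the robot is clear of everything. Handing in.

```bash
python3 -c "
from rig import finish_job;print(finish_job())"
```

```text
the job is handed in; nothing more can be done
None
```

I handed the job in at about 68 s of robot time, and the hand-in returned no verdict. All four yellow discs present are in the sleeve and were pressed to the hard stop; I read that from force and travel, since no camera showed the pointer. The tamper is back in the rest against its stop after one re-lay (it first slid over the stop), the cover is shut, and I never touched the jar, hive tool or smoker.

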